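# Fit the press platen over the guide rod of a compression rig

## Task

Take the press platen out of its rest and put it on the compression rig: lower it square over the tall guide rod, with its narrow tongue between the rig's two cheeks, until it lies fully home and flat on the collar; do not let it drop. The broad end sits between the walls of the rest and the tongue between the cheeks of the rig, so you will need to put the platen down on the way and take it again by the broad end. Leave the other things on the worktop where they are.

Things in the scene. Friction and masses are not known exactly. Their poses are not given: they have to be found in the camera images.
- platen: press platen: loose plain metal bar 200 mm long, 20 mm thick, 0.2 to 0.3 kg. Origin: on the vertical bore's axis at the underside; x along the bar towards its narrow tongue, z up. Broad part x -105 to +45 mm, 50 mm wide; tongue x +45 to +95 mm, 28 mm wide. A boss 36 mm across, 18 mm high stands round the bore. Starts flat in the rest, in the rest's pose but 12 mm higher (within 1 mm)
- rest: black rest, fixed. Origin on the worktop below the stored platen's bore; x, y as the stored platen. Bed 12 mm thick, x -115 to +35, 74 mm wide. Side walls (56 mm apart inside) at x -115 to -47 and an end wall at x -115 to -109, 51 mm high above the worktop, enclose the platen's broad end; open above. The tongue sticks out free, 12 mm above the worktop; lift straight up
- rig: compression rig, fixed. Origin on the worktop on the rod's axis; x towards the cheeks, z up. Base 190 x 90 x 12 mm, dark steel. Upright rod 16 mm across, top at z 190 mm, last 12 mm tapering to 6 mm. Two upright cheeks at x +54 to +94 mm, 34 mm apart inside, 50 outside, up to z 85 and flared out above it to z 100. The fitted platen has the rig's x, y, z directions
- seat (a point): on the rod's axis at the top of the collar (44 mm across) round the rod's foot, 42 mm above the rig's origin, axes of the rig: the platen's underside comes to rest here
- bore (a point): the platen's origin: centre of the bore at the underside, axes of the platen. The bore is 19 mm across, goes right through bar and boss, 38 mm long. Grasped across the bar (its y) 80 mm from here, a gripper stands clear of the rod
- tongue_end (a point): middle of the tongue's end face, 95 mm from the bore in the platen's +x and 10 mm above the underside
- glass_jar: bystander: empty clear glass jar, 56 mm across, 42 mm high; origin under its centre
- capped_bottle: bystander: small orange sample bottle with metal cap, 36 mm across, 75 mm high; origin under its centre
- beaker: bystander: small glass beaker, 45 mm across, 57 mm high; origin under its centre
- clear_bottle: bystander: clear glass bottle, 54 mm across, 138 mm high; origin under its centre
- calculator: bystander: pocket calculator lying flat, 112 (its x) x 68 x 14 mm; origin under its centre
- pen: bystander: yellow ball pen lying flat, 11 x 138 (its y) x 14 mm; origin under its centre
- balance_mid (a point): equipment to keep clear of: point on the worktop under the middle of the fixed balance, axes of the world. Its body is 358 (x) x 210 (y) mm, 66 mm high; on it from x -63 to +146 mm stands a clear glass shield 180 mm wide (y), 235 mm high over the worktop, its knob 253. The worktop's front edge lies 311 mm before this point (-x); a low square stirrer stands to the left from y +220, x -80 mm on
Things that resemble listed ones, but are neither listed nor needed, are in the scene too. What is shaped like the platen but purple is not meant.

How it is judged:
By the outcome, as a careful person would: the job done as asked, in the order asked, and still so for the second after the job is handed in, with the robot touching nothing.
It also fails if it takes over 72 s, if anything falls off the work surface, if the arm or the gripper's body presses on something with over 40 N, if the wrist force passes 120 N, or if a joint passes its speed limit or range.

## Robot

A 6-joint arm with a two-finger parallel gripper is mounted at the origin on a cart in front of the work surface, level with it; the furniture and walls round the work are solid. World frame = base frame: x ahead of the robot, y to its left, z up, the work surface at z = 0. Lengths are in m, angles in degrees, forces in N, time in s.
With the tool pointing down it reaches from about 0.3 to 0.75 m from the base axis. Payload 8.5 kg.
Tool frame: the origin (TCP) lies at the very end of the fingers, on their centre line; the grasp point (between the pads) lies 19 mm behind it (hold_point_z is the distance from the TCP to the grasp point, in m); z points along the fingers, y is the direction in which the jaws open and shut (so a half turn about z gives the same grasp; the last joint's range is limited). The gripper opens to 85 mm and grips with 20 to 120 N. Pads are 22 mm wide; open, the fingers measure 114 mm over their backs; the gripper's body (76 mm by 85 mm) begins 54 mm behind the grasp point. The pads swing forward as they close: fully open they stand 13 mm farther back than shut.
Start: joints at [55.56, 21.807, 74.336, -0, 83.858, -12.336], TCP at [0.207, 0.51, 0.231] pointing down, gripper open.
Joint ranges: [-178.18, 178.18], [-50.72, 133.34], [12.68, 142.11], [-81.47, 261.47], [9.98, 163.14], [-165.26, 165.26]. Speed limits (degrees/s): [136.94, 136.94, 180, 180, 180, 180].

## Interface

Orientations are given as a 3x3 rotation matrix whose columns are the frame's x, y, z axes.
In Python, from rig import observe, get_image, close_job, hold_point_z gives the robot as it stands. The module is installed in compiled form; this text tells all that it offers.
- The arm moves only by the tool jog_arm, never from a script. Its arguments are lists of equal length, an entry for each row: "travel": the shift along the world's x, y, z in m, a list of three; "dr": the turn, a rotation vector about the world's x, y, z in rad, a list of three. In form: {"travel": [[x, y, z], ...], "dr": [[rx, ry, rz], ...]}. A call has 1 to 20 rows; each row shifts and turns the commanded pose from where the row before left it; what a row does not reach is not made up. A row lasts 1/12 s, in which the tool goes at most 41.7 mm and 7.16 degrees, less where a joint would pass 70% of its speed; a pose out of reach is approached as far as the arm can. A call with a gripper value outside its range is refused whole. "jaw" is the finger opening in m, from 0 to 0.0854, set as the call begins (left out, the last holds). The fingers move at their own pace and stop on an object; "newtons" is the grip in N (left out, the last holds). Time passes only in rows, so rows that do not move let the fingers close. It gives the time, the measured TCP pose, the force and the opening at its end, in the units of the state.
- observe(): the state, without advancing time (a new reading comes with each control period).
- get_image(name): name is "scene" or "top" or "wrist"; returns a dict with "color" (384x512x3 uint8, red, green, blue), "fovy" (degrees; the focal length in pixels is half the picture's height over the tangent of half this angle, whatever the lens; pixels are square), "cx", "cy" (the principal point, pixels), "k1" (the pictures are not rectified: a ray, as slopes to the right and down, at radius r is drawn at 1 + k1 r^2 times it, then the intrinsics apply), "R" (3x3) and "t" (3): a world point X has camera coordinates R X + t. Camera axes: x right, y down, z forward; pixel columns grow to the right and rows downward; lengths in m; the calibration is good to about 2 mm. A picture is of the moment at which its call begins. There is no depth.
- close_job(): hands the job in, once; it reports no verdict.
The state is a dict: "time_s": time; "q": joint angles; "qvel": joint speeds; "joint_efforts": joint torques, N m; "position": TCP position; "tool_rot": TCP orientation; "ft_force": force on the tool from outside, world axes, zero at the start; "wrist_torque": the same for the moment, N m; "grip_width": finger opening in m.
Only numpy, scipy, OpenCV 4.12 (cv2) and the standard library are available. Lean on these libraries where they do the work, as an engineer would, in place of code of your own. Each camera call takes 0.05 s, during which the arm holds its last target.

## Working session

There is one attempt and no reset: what is moved stays moved. The work goes in short steps, Python scripts to look and compute and a tool call to move; the robot and the scene stay as the last step left them, time stands still between calls to the robot, and variables do not carry over. Pictures are saved under pics/ and viewed, and the job is handed in when it is done.

Besides the shell and the picture viewer there is one more tool, called as name(argument=value, ...) on one line, values as JSON. jog_arm: Moves the arm, as the interface text tells. Its arguments: {"type":"object","properties":{"travel":{"type":"array"},"dr":{"type":"array"},"jaw":{"type":"number"},"newtons":{"type":"number"}},"required":["travel","dr"]}

```bash
mkdir -p pics; cat > h.py <<'E'
import numpy as np, cv2, pickle
from rig import observe, get_image, close_job, hold_point_z
def K(im):
    f=192/np.tan(np.radians(im['fovy'])/2); return f
def proj(im,X):
    X=np.atleast_2d(X); c=X@np.array(im['R']).T+np.array(im['t']); s=c[:,:2]/c[:,2:]
    r2=(s**2).sum(1,keepdims=True); s=s*(1+im['k1']*r2); return s*K(im)+[im['cx'],im['cy']]
def ray(im,p):
    d=(np.array(p,float)-[im['cx'],im['cy']])/K(im); s=d.copy()
    for _ in range(30): s=d/(1+im['k1']*(s@s))
    R=np.array(im['R']); return -R.T@np.array(im['t']), R.T@np.array([s[0],s[1],1])
def onz(im,p,z):
    o,d=ray(im,p); return o+d*(z-o[2])/d[2]
def snap(name,tag):
    im=get_image(name); pickle.dump(im,open(f'pics/{tag}.pkl','wb')); cv2.imwrite(f'pics/{tag}.png',im['color'][:,:,::-1]); return im
def load(tag): return pickle.load(open(f'pics/{tag}.pkl','rb'))
def crop(tag,x0,y0,x1,y1,k,out):
    im=load(tag)['color'][y0:y1,x0:x1,::-1]; cv2.imwrite(f'pics/{out}.png',cv2.resize(im,None,fx=k,fy=k,interpolation=cv2.INTER_CUBIC))
E
python3 - <<'E'
from h import *
for n in ['scene','top','wrist']:
    im=snap(n,n+'0'); print(n,im['fovy'],im['cx'],im['cy'],im['k1'],(-np.array(im['R']).T@im['t']).round(3))
s=observe();print(s); print(hold_point_z)
E
```

```text
scene 42.767993664773414 251.51107274770445 186.39979477252518 -0.10044178183015262 [-0.595 -1.141  0.961]
top 56.506097704656774 250.73893134167747 196.0440265385683 -0.045909641478016704 [ 0.395 -0.045  1.715]
wrist 68.81965730650307 257.4711227863249 191.9891486714607 0.023927447919182422 [0.144 0.536 0.373]
{'time_s': 0.15, 'q': array([ 5.55604673e+01,  2.18328375e+01,  7.43724246e+01,  8.13268408e-04,
        8.38574571e+01, -1.23348730e+01]), 'qvel': array([ 0.08461113, -0.15897881, -0.1686512 , -0.0112631 , -0.01365002,
       -0.05698808]), 'joint_efforts': array([ 2.55261060e-03, -4.48624706e+01, -2.31343961e+01, -1.82286858e-04,
        3.77784731e-03, -1.37237549e-05]), 'position': array([0.20682841, 0.5093925 , 0.23086076]), 'tool_rot': array([[-9.26497378e-01,  3.76300692e-01, -6.30706881e-04],
       [ 3.76301139e-01,  9.26496979e-01, -8.94807582e-04],
       [ 2.47631307e-04, -1.06637260e-03, -9.99999401e-01]]), 'ft_force': array([ 0.39850884,  0.31034426, -0.08052927]), 'wrist_torque': array([-0.00796078, -0.0218708 ,  0.04728537]), 'grip_width': 0.08548921904985078}
0.0187
```

View pics/scene0.png

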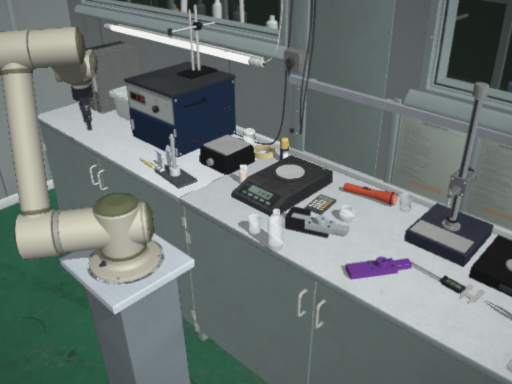

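View pics/top0.png

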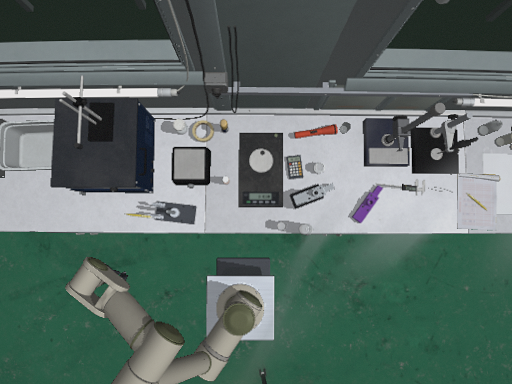

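View pics/wrist0.png

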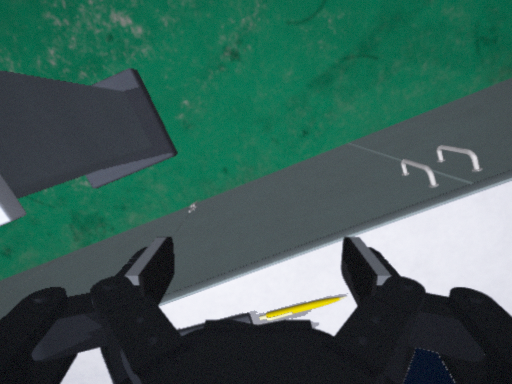

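```bash
python3 - <<'E'
from h import *
crop('top0',120,110,380,240,3,'t0c'); crop('scene0',130,120,370,270,3.3,'s0c')
E
```

```text
(no output)
```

View pics/t0c.png

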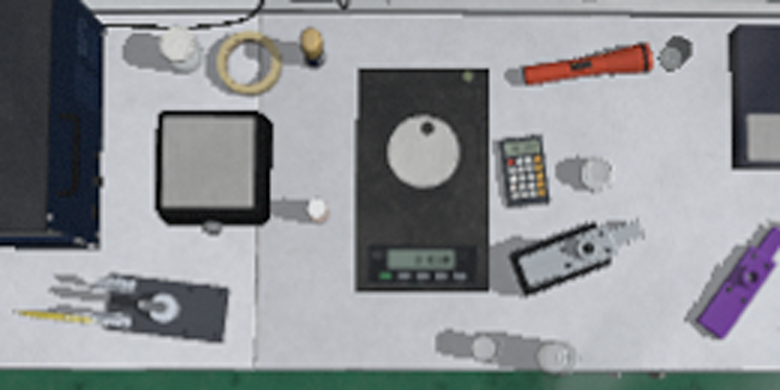

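View pics/s0c.png

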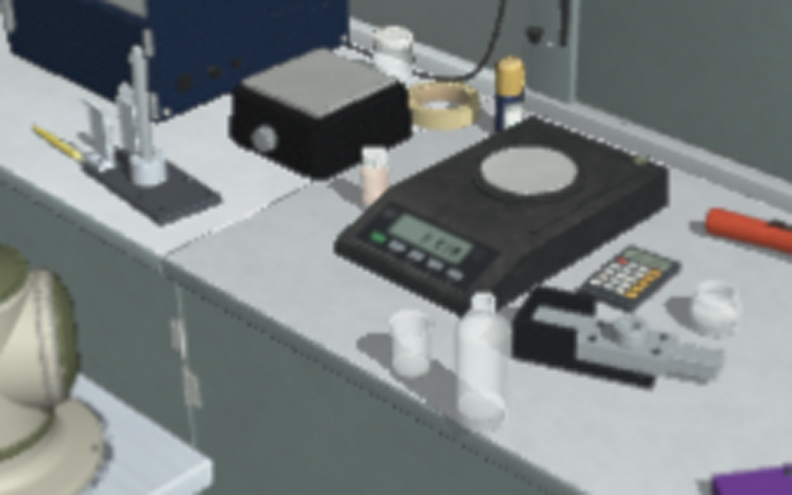

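```bash
python3 - <<'E'
from h import *
t=load('top0')
c=lambda x,y:(120+x/3,110+y/3)
for n,p,z in [('boss',c(588,247),.05),('tongue',c(640,232),.03),('restL',c(520,272),.05),('rod',c(165,308),.05),('cheek',c(120,290),.09),('balTL',c(358,70),.066),('balBR',c(489,290),.066),('bottle',c(317,208),.075),('stirBR',c(270,222),.08),('edge',c(250,370),0),('beaker',c(485,347),.05),('clearb',c(555,355),.13)]:
    print(n,onz(t,p,z).round(3))
crop('top0',280,175,345,220,11,'t0rest'); crop('top0',120,190,205,235,9,'t0rig')
crop('scene0',275,190,360,245,9,'s0rest'); crop('scene0',130,125,205,200,8,'s0rig')
E
```

```text
boss [ 0.539 -0.354  0.05 ]
tongue [ 0.565 -0.441  0.03 ]
restL [ 0.5   -0.248  0.05 ]
rod [0.442 0.305 0.05 ]
cheek [0.468 0.365 0.09 ]
balTL [0.815 0.006 0.066]
balBR [ 0.471 -0.198  0.066]
bottle [0.596 0.068 0.075]
stirBR [0.574 0.139 0.08 ]
edge [0.345 0.178 0.   ]
beaker [ 0.383 -0.193  0.05 ]
clearb [ 0.372 -0.289  0.13 ]
```

View pics/s0rest.png

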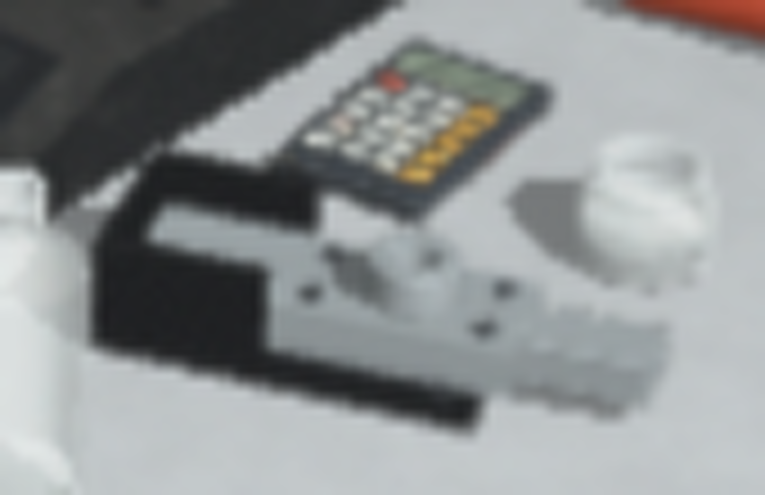

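View pics/t0rig.png

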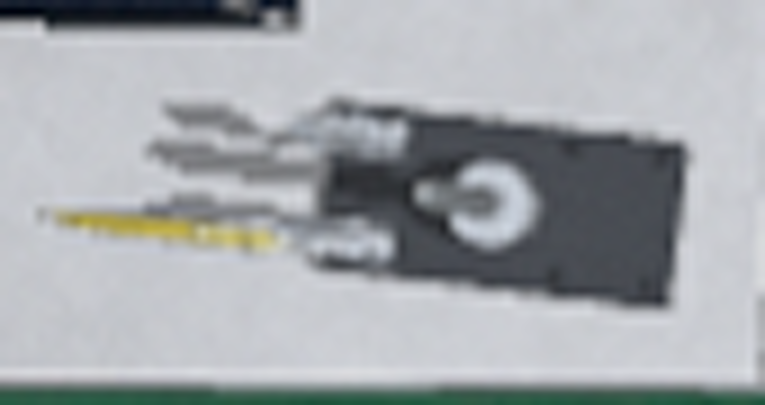

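```bash
python3 - <<'E'
from h import *
w=load('wrist0'); s=observe(); T=np.array(s['tool_rot'])
print((T.T@np.array(w['R']).T).round(3)); print(T.T@(-np.array(w['R']).T@w['t']-s['position']))
E
python3 -c "
from h import *
crop('wrist0',0,230,512,384,1.5,'w0c');crop('scene0',60,40,110,140,5,'g0')"
```

```text
[[ 0.    -0.962 -0.272]
 [ 1.     0.     0.   ]
 [ 0.    -0.272  0.962]]
[ 0.06808398  0.00071139 -0.14194476]
```

View pics/g0.png

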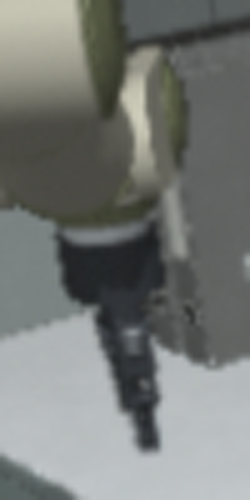

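jog_arm(travel=[[0.02,-0.021,0.013],[0.02,-0.021,0.013],[0.02,-0.021,0.013],[0.02,-0.021,0.013],[0.02,-0.021,0.013],[0.02,-0.021,0.013],[0.02,-0.021,0.013],[0.02,-0.021,0.013],[0.02,-0.021,0.013],[0.02,-0.021,0.013],[0.02,-0.021,0.01],[0.02,-0.021,0.01],[0,0,0],[0,0,0],[0,0,0]], dr=[[0,0,-0.075],[0,0,-0.075],[0,0,-0.075],[0,0,-0.075],[0,0,-0.075],[0,0,-0.075],[0,0,-0.075],[0,0,-0.075],[0,0,-0.075],[0,0,-0.075],[0,0,-0.075],[0,0,-0.075],[0,0,0],[0,0,0],[0,0,0]])

```text
time_s: 1.4
position: [0.4465, 0.2578, 0.3809]
tool_rot: [[-0.282, 0.959, -0.001], [0.959, 0.282, -0.0], [0.0, -0.001, -1.0]]
ft_force: [-0.1, 0.4, -0.4]
grip_width: 0.0849
```

```bash
python3 - <<'E'
from h import *
snap('wrist','w1')
s=observe(); print(s['q'].round(1),s['qvel'].round(1),s['ft_force'])
E
```

```text
[ 16.9  14.8  60.6   0.  104.7   0.4] [ 0.6 -0.1 -0.  -0.1 -0.  -0. ] [-0.3862203   0.53317328 -0.67223181]
```

View pics/w1.png

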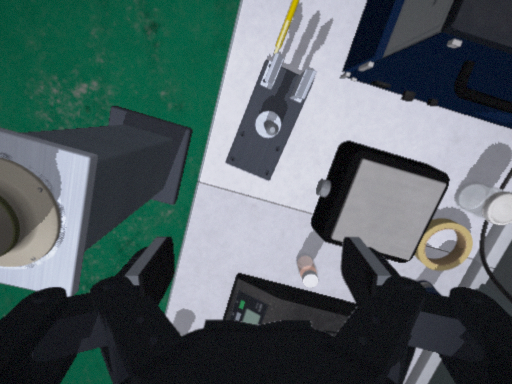

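```bash
python3 - <<'E'
from h import *
crop('w1',215,40,330,190,5,'w1c')
E
```

```text
(no output)
```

View pics/w1c.png

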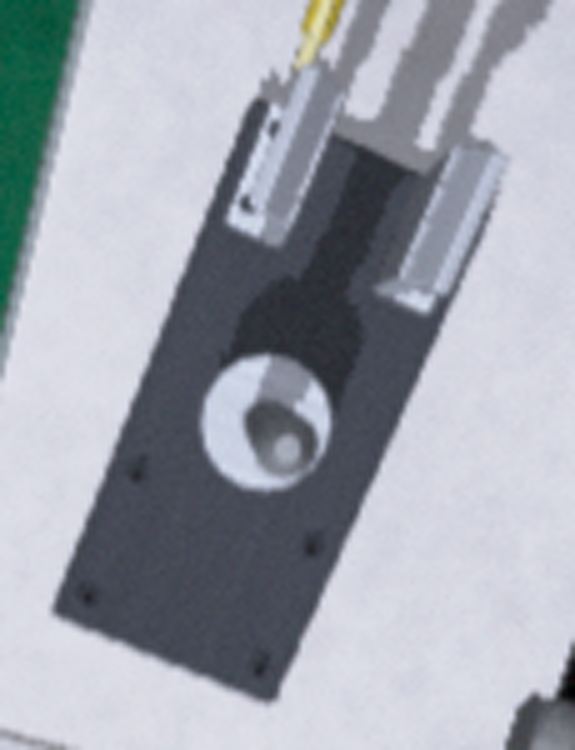

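```bash
python3 - <<'E'
from h import *
w=load('w1')
P=lambda x,y,z:onz(w,((x+.5)/5-.5+215,(y+.5)/5-.5+40),z)
a=P(53,610,.012);b=P(273,700,.012);l=P(262,97,.012);r=P(440,310,.012)
col=P(267,422,.042);tip=P(288,449,.19)
print('corner',a,b,np.linalg.norm(a-b)); print('col',col,'tip',tip)
for u in (l-a,r-b): print(np.degrees(np.arctan2(u[1],u[0])))
u=b-a; print(np.degrees(np.arctan2(u[1],u[0]))+90)
m=(a+b)/2; print('mid->col',m-col, np.degrees(np.arctan2(*(col-m)[[1,0]])),np.linalg.norm((col-m)[:2]))
for x,y in [(318,70),(340,95),(250,232),(283,245),(460,145),(508,155),(380,290),(437,312)]: print(P(x,y,.1)[:2].round(4))
E
```

```text
corner [0.39515591 0.22488189 0.012     ] [0.48262309 0.21529374 0.012     ] 0.08799113762836283
col [0.44962592 0.31197755 0.042     ] tip [0.44949786 0.31132741 0.19      ]
82.7742254086027
84.31924208508462
83.74421380665864
mid->col [-0.01073642 -0.09188974 -0.03      ] 83.3357607210811 0.09251483460788075
[0.4331 0.4066]
[0.4408 0.4024]
[0.4272 0.3618]
[0.4372 0.3612]
[0.4766 0.3997]
[0.4903 0.401 ]
[0.4673 0.3575]
[0.4849 0.3564]
```

jog_arm(travel=[[0,-0.04,0],[0,-0.04,0],[0,-0.04,0],[0,-0.04,0],[0,-0.04,0],[0,-0.04,0],[0,-0.04,0],[0,-0.04,0],[0,-0.04,0],[0,-0.04,0],[0,-0.04,0],[0,-0.04,0],[0,-0.04,0],[0.025,-0.03,-0.01],[0.025,-0.03,-0.01],[0.025,-0.03,-0.01],[0.025,-0.03,-0.01],[0,0,0],[0,0,0],[0,0,0]], dr=[[0,0,0],[0,0,0],[0,0,0],[0,0,0],[0,0,0],[0,0,0],[0,0,0],[0,0,0],[0,0,0],[0,0,0],[0,0,0],[0,0,0],[0,0,0],[0,0,0],[0,0,0],[0,0,0],[0,0,0],[0,0,0],[0,0,0],[0,0,0]])

```text
time_s: 3.12
position: [0.5474, -0.3813, 0.3413]
tool_rot: [[-0.283, 0.959, -0.0], [0.959, 0.283, 0.0], [0.0, -0.0, -1.0]]
ft_force: [-0.7, 0.7, 1.0]
grip_width: 0.0853
```

```bash
python3 - <<'E'
from h import *
snap('wrist','w2')
s=observe(); print(s['q'].round(1),s['qvel'].round(1),s['position'])
E
```

```text
[-45.   32.8  38.    0.  109.2 -61.4] [-0.2 -1.5  0.  -0.2 -0.   0. ] [ 0.54711333 -0.38096947  0.34259664]
```

View pics/w2.png

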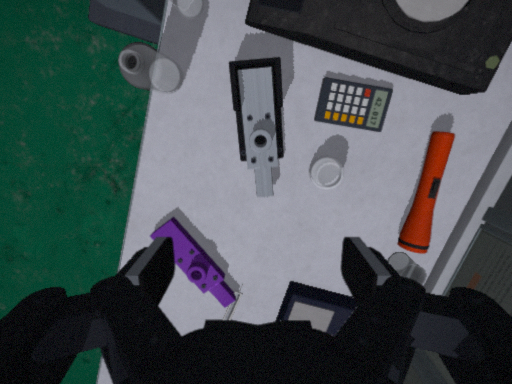

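```bash
python3 - <<'E'
from h import *
crop('w2',220,50,350,205,5,'w2c')
E
```

```text
(no output)
```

View pics/w2c.png

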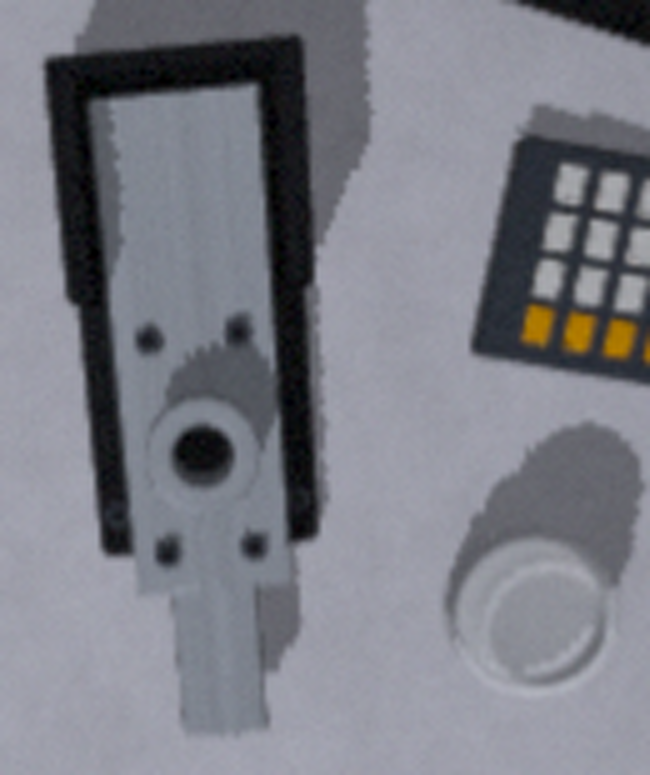

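```bash
python3 - <<'E'
from h import *
w=load('w2')
P=lambda x,y,z:onz(w,((x+.5)/5-.5+220,(y+.5)/5-.5+50),z)
bo=P(205,452,.05); te=(P(183,735,.032)+P(270,730,.032))/2; sh=(P(137,592,.032)+P(298,582,.032))/2
we=(P(48,58,.051)+P(300,40,.051))/2
for n,p in zip(['boss','tongend','should','wallend'],[bo,te,sh,we]): print(n,p.round(4))
for n,u in [('b-t',te-bo),('s-t',te-sh),('w-t',te-we),('w-b',bo-we)]: print(n,np.degrees(np.arctan2(u[1],u[0])).round(2),np.linalg.norm(u[:2]).round(4))
print('jar',P(530,615,.04))
s=observe()
# model fit
from scipy.optimize import least_squares
m=[(0,0,.05),(95,14,.032),(95,-14,.032),(45,25,.032),(45,-25,.032)]
px=[(205,452),(270,730),(183,735),(298,582),(137,592)]
px=[((x+.5)/5-.5+220,(y+.5)/5-.5+50) for x,y in px]
def f(v):
    c,s_=np.cos(v[2]),np.sin(v[2])
    X=[(v[0]+(c*x-s_*y)/1e3,v[1]+(s_*x+c*y)/1e3,z) for x,y,z in m]
    return (proj(w,np.array(X))-px).ravel()
r=least_squares(f,[.53,-.35,-1.25]); print(r.x,np.degrees(r.x[2]),r.fun.reshape(-1,2).round(2))
E
```

```text
boss [ 0.5447 -0.3516  0.05  ]
tongend [ 0.5789 -0.4402  0.032 ]
should [ 0.5617 -0.3936  0.032 ]
wallend [ 0.5043 -0.247   0.051 ]
b-t -68.9 0.0949
s-t -69.72 0.0496
w-t -68.88 0.2071
w-b -68.87 0.1121
jar [ 0.66024914 -0.37251928  0.04      ]
[ 0.5452747  -0.35148239 -1.20771006] -69.19668904636751 [[ 0.37  0.03]
 [-0.34 -0.02]
 [ 0.43  0.19]
 [-1.06 -0.26]
 [ 0.57  0.04]]
```

jog_arm(travel=[[0.005,-0.007,-0.03],[0.005,-0.007,-0.03],[0.005,-0.007,-0.03],[0.005,-0.007,-0.03],[0,0,-0.035],[0,0,-0.035],[0,0,-0.03],[0,0,-0.02],[0,0,0],[0,0,0],[0,0,0]], dr=[[0,0,0.02],[0,0,0.02],[0,0,0.02],[0,0,0.02],[0,0,0],[0,0,0],[0,0,0],[0,0,0],[0,0,0],[0,0,0],[0,0,0]], jaw=0.06)

```text
time_s: 4.08
position: [0.5677, -0.4106, 0.1046]
tool_rot: [[-0.358, 0.934, 0.003], [0.934, 0.358, -0.003], [-0.004, 0.002, -1.0]]
ft_force: [0.1, 0.1, 0.1]
grip_width: 0.06
```

```bash
python3 - <<'E'
from h import *
snap('wrist','w3')
s=observe(); print(s['q'].round(1),s['position'],s['ft_force'],s['grip_width'])
T=s['tool_rot'];print(np.degrees(np.arctan2(T[1,0],T[0,0])))
E
```

```text
[-45.5  42.5  57.8   0.   79.4 -66.5] [ 0.56775207 -0.41077794  0.10464349] [ 0.02676442 -0.25621491  0.5794138 ] 0.05989972746527799
110.94266984199326
```

View pics/w3.png

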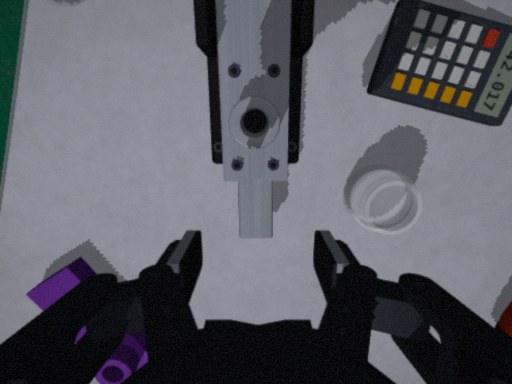

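```bash
python3 - <<'E'
from h import *
w=load('w3')
b=onz(w,(255.5,121.5),.05);te=(onz(w,(239,237.5),.032)+onz(w,(273,237.5),.032))/2
sh=(onz(w,(223,180.5),.032)+onz(w,(288.5,180),.032))/2
s=observe();T=s['tool_rot']
for p in (b,te,sh): print(p, T.T@(p-s['position']))
E
```

```text
[ 0.5450553  -0.35187006  0.05      ] [ 0.06338097 -0.00025117  0.05435054]
[ 0.57897183 -0.43997831  0.032     ] [-0.03094536 -0.00010518  0.07278732]
[ 0.5612955  -0.39420095  0.032     ] [ 0.01812547 -0.00025097  0.07256008]
```

jog_arm(travel=[[0,0,-0.03],[0,0,-0.03],[0,0,-0.02],[0,0,-0.012],[0,0,-0.006],[0,0,0],[0,0,0]], dr=[[0,0,0],[0,0,0],[0,0,0],[0,0,0],[0,0,0],[0,0,0],[0,0,0]])

```text
time_s: 4.72
position: [0.5676, -0.4111, 0.0051]
tool_rot: [[-0.357, 0.934, 0.002], [0.934, 0.357, -0.002], [-0.002, 0.001, -1.0]]
ft_force: [-0.7, 0.5, -0.3]
grip_width: 0.06
```

jog_arm(travel=[[0,0,0],[0,0,0],[0,0,0],[0,0,0],[0,0,0],[0,0,0],[0,0,0],[0,0,0]], dr=[[0,0,0],[0,0,0],[0,0,0],[0,0,0],[0,0,0],[0,0,0],[0,0,0],[0,0,0]], jaw=0.01, newtons=100)

```text
time_s: 5.38
position: [0.5672, -0.4108, 0.0049]
tool_rot: [[-0.357, 0.934, 0.001], [0.934, 0.357, -0.001], [-0.002, 0.001, -1.0]]
ft_force: [-0.8, 1.8, 6.1]
grip_width: 0.0266
```

jog_arm(travel=[[0,0,0.003],[0,0,0.006],[0,0,0.01],[0,0,0.012],[0,0,0.015],[0,0,0.015],[0,0,0.015],[0,0,0.01],[0,0,0],[0,0,0]], dr=[[0,0,0],[0,0,0],[0,0,0],[0,0,0],[0,0,0],[0,0,0],[0,0,0],[0,0,0],[0,0,0],[0,0,0]])

```text
time_s: 6.22
position: [0.567, -0.4105, 0.0899]
tool_rot: [[-0.357, 0.934, 0.001], [0.934, 0.357, -0.001], [-0.001, 0.0, -1.0]]
ft_force: [-0.2, -0.3, -2.8]
grip_width: 0.0267
```

```bash
python3 - <<'E'
from h import *
snap('wrist','w4');snap('scene','s4')
s=observe(); print(s['position'],s['ft_force'],s['wrist_torque'],s['grip_width'])
a=load('w4')['color'];b=load('s4')['color'][165:265,240:380]
cv2.imwrite('pics/c4.png',np.hstack([cv2.resize(a,(420,315)),cv2.resize(b,(380,315))])[:,:,::-1])
E
```

```text
[ 0.56661015 -0.41010785  0.08834464] [-0.53703121  0.8156219  -2.81231487] [-0.23041665 -0.08729845 -0.04573873] 0.026440807913302156
```

View pics/c4.png

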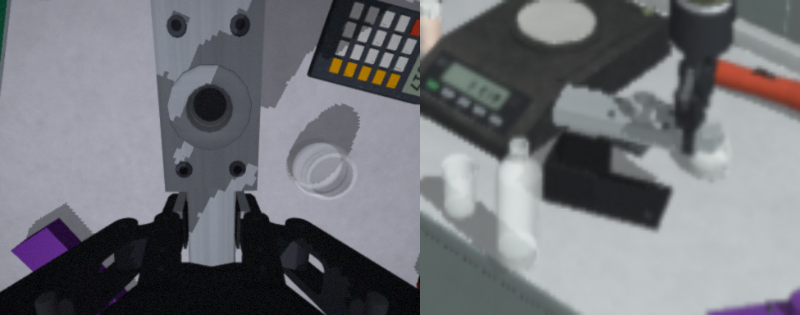

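jog_arm(travel=[[0,0,0.01],[0,0,0.02],[0,0,0.03],[0,0,0.035],[0,0,0.035],[0,0,0.03],[-0.003,0.015,0.02],[-0.005,0.03,0.01],[-0.005,0.03,0.005],[-0.005,0.03,0],[-0.005,0.03,0],[-0.005,0.03,0],[-0.005,0.03,0],[-0.005,0.03,0],[-0.005,0.03,0],[-0.005,0.03,0],[-0.005,0.03,0],[-0.005,0.03,0],[-0.005,0.03,0],[-0.005,0.03,0]], dr=[[0,0,0],[0,0,0],[0,0,0],[0,0,0.02],[0,0,0.05],[0,0,0.08],[0,0,0.1],[0,0,0.1],[0,0,0.1],[0,0,0.1],[0,0,0.1],[0,0,0.1],[0,0,0.1],[0,0,0.1],[0,0,0.1],[0,0,0.1],[0,0,0.1],[0,0,0.1],[0,0,0.1],[0,0,0.1]])

```text
time_s: 7.98
position: [0.4983, -0.004, 0.2846]
tool_rot: [[-0.94, -0.342, -0.0], [-0.342, 0.94, 0.0], [0.0, 0.0, -1.0]]
ft_force: [0.3, 1.1, -2.0]
grip_width: 0.0264
```

```bash
python3 - <<'E'
from h import *
s=observe(); print(s['q'].round(1),s['position'],s['ft_force'],s['wrist_torque'],s['grip_width'])
T=s['tool_rot'];print(np.degrees(np.arctan2(T[1,0],T[0,0])),T.round(3))
E
```

```text
[ -14.1   14.6   76.2    0.    89.2 -124.1] [ 0.4982994  -0.00395313  0.28462291] [ 0.30894821  1.07343566 -1.95399558] [ 0.01807465 -0.11315563  0.00544463] 0.026350502478105376
-160.00543886627827 [[-0.94  -0.342 -0.   ]
 [-0.342  0.94   0.   ]
 [ 0.     0.    -1.   ]]
```

```bash
python3 - <<'E'
from h import *
crop('w1',300,130,460,270,4,'w1s')
w=load('w1')
for p in [(345,142),(314,232),(317,187)]:
  for z in (.03,.06,.08): print(p,z,onz(w,p,z).round(3))
E
```

```text
(345, 142) 0.03 [0.587 0.32  0.03 ]
(345, 142) 0.06 [0.577 0.32  0.06 ]
(345, 142) 0.08 [0.571 0.321 0.08 ]
(314, 232) 0.03 [0.592 0.145 0.03 ]
(314, 232) 0.06 [0.582 0.156 0.06 ]
(314, 232) 0.08 [0.576 0.164 0.08 ]
(317, 187) 0.03 [0.568 0.23  0.03 ]
(317, 187) 0.06 [0.559 0.236 0.06 ]
(317, 187) 0.08 [0.554 0.24  0.08 ]
```

View pics/w1s.png

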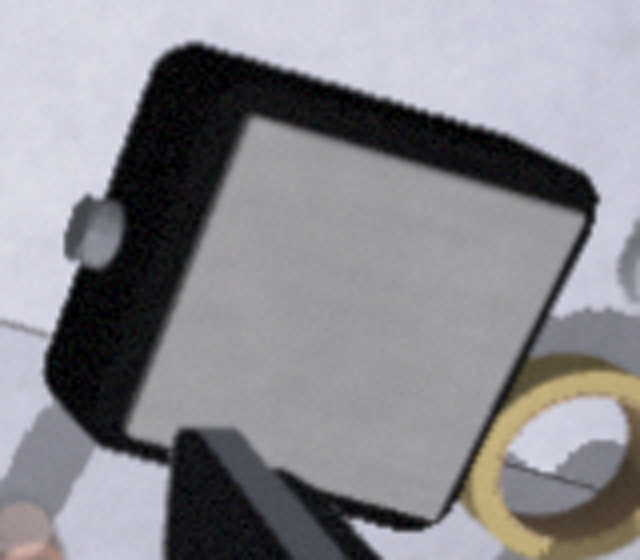

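```bash
python3 - <<'E'
from h import *
crop('scene0',190,125,265,180,9,'s0st')
E
```

View pics/s0st.png

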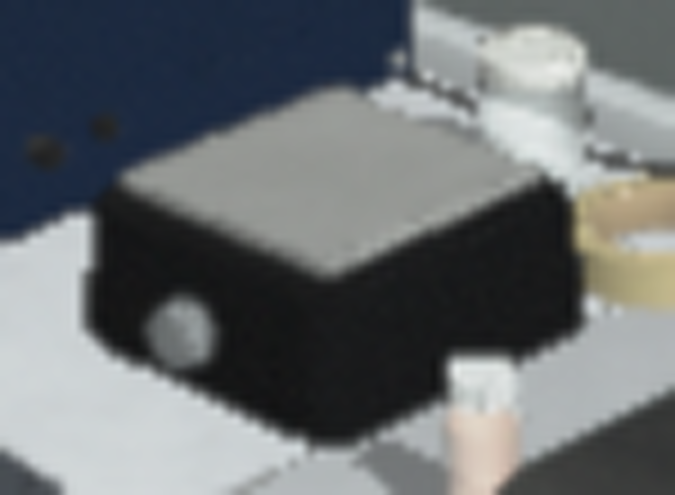

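jog_arm(travel=[[0.001,0.013,0],[0.001,0.025,0],[0.001,0.025,0],[0.001,0.025,0],[0.001,0.025,0],[0.002,0.025,-0.02],[0.002,0.025,-0.02],[0.002,0.025,-0.02],[0.001,0.025,-0.02],[0.001,0.025,-0.02],[0,0.015,-0.02],[0,0,-0.01],[0,0,0],[0,0,0],[0,0,0]], dr=[[0,0,-0.03],[0,0,-0.05],[0,0,-0.05],[0,0,-0.05],[0,0,-0.05],[0,0,-0.05],[0,0,-0.05],[0,0,-0.05],[0,0,-0.05],[0,0,-0.032],[0,0,0],[0,0,0],[0,0,0],[0,0,0],[0,0,0]])

```text
time_s: 9.23
position: [0.5126, 0.2468, 0.1556]
tool_rot: [[-0.993, 0.118, 0.002], [0.118, 0.993, 0.0], [-0.002, 0.0, -1.0]]
ft_force: [-0.6, 0.7, -2.9]
grip_width: 0.0266
```

```bash
python3 - <<'E'
from h import *
snap('wrist','w5'); snap('scene','s5')
s=observe(); print(s['q'].round(1),s['position'],s['ft_force'],s['wrist_torque'],s['grip_width'])
T=s['tool_rot'];print(np.degrees(np.arctan2(T[1,0],T[0,0])),T.round(4))
crop('s5',120,80,270,200,5,'s5c')
E
```

```text
[ 13.8  27.3  78.4  -0.   74.2 -69.4] [0.51258845 0.24688401 0.15565474] [-0.77003791 -0.45212311 -2.61756853] [ 0.02147985 -0.15306616  0.00464107] 0.026709913607924934
173.18410727854985 [[-9.929e-01  1.187e-01  2.100e-03]
 [ 1.187e-01  9.929e-01  5.000e-04]
 [-2.000e-03  7.000e-04 -1.000e+00]]
```

View pics/w5.png

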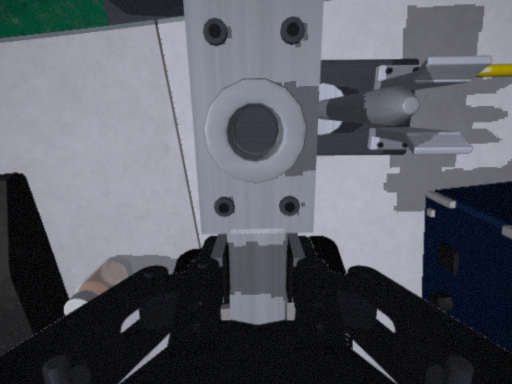

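View pics/s5c.png

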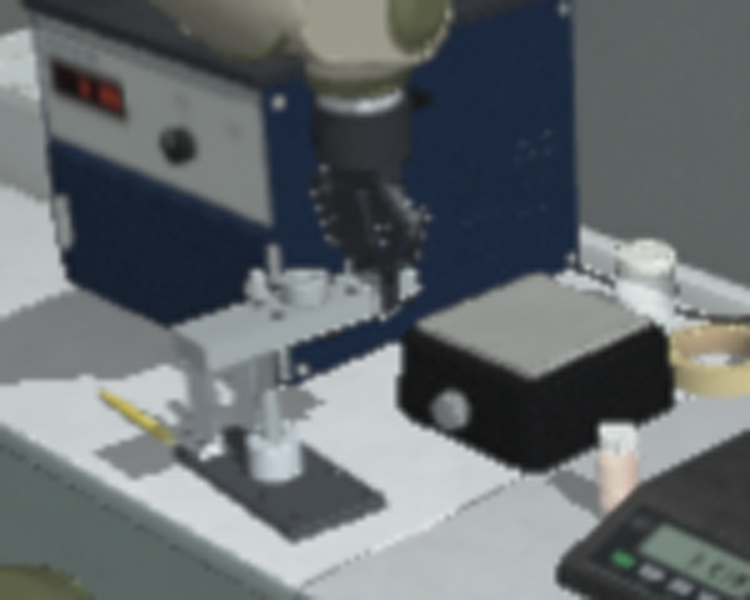

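```bash
python3 - <<'E'
from h import *
w=load('w5'); s=observe();T=s['tool_rot'];p=s['position']
for bx in (.0615,.0625,.0635):
  print(bx,proj(w,p+T@np.array([bx,0,-.045])), 'ring r',proj(w,p+T@np.array([bx,.018,-.045]))[0,0]-proj(w,p+T@np.array([bx,-.018,-.045]))[0,0])
print(proj(w,p+T@np.array([.0625,0,-.035])))
# rod/gap: rod tip and collar now
print(onz(w,(410,104),.19),onz(w,(331,108),.042))
E
```

```text
0.0615 [[256.10056679 132.29794871]] ring r 106.30678097354229
0.0625 [[256.09793544 129.2722815 ]] ring r 106.62354051345457
0.0635 [[256.09528074 126.22819362]] ring r 106.94278798263298
[[256.22353523 127.75410551]]
[0.44890658 0.31073347 0.19      ] [0.44922969 0.3194717  0.042     ]
```

```bash
cat > fit.py <<'E'
from h import *
from scipy.optimize import least_squares
def fit(w,T,p,obs,x0):
    # platen frame in tool: x=-toolx,(tongue away) ; params bx, y, z(underside above TCP), pitch(+ = bore end down), yaw
    def model(v,P):
        bx,y,z,pi,ya=v
        P=np.array(P)/1e3
        M=np.array([[np.cos(pi),0,np.sin(pi)],[0,1,0],[-np.sin(pi),0,np.cos(pi)]])
        Z=np.array([[np.cos(ya),-np.sin(ya),0],[np.sin(ya),np.cos(ya),0],[0,0,1]])
        W=P@(Z@M).T   # platen yz up
        sx=np.column_stack([bx-W[:,0], W[:,1], -(z+W[:,2])])
        return proj(w,p+sx@T.T)
    def f(v):
        r=[]
        for kind,P,o in obs:
            if kind=='pt': r+=list(model(v,[P])[0]-o)
            if kind=='ring':
                a=np.linspace(0,2*np.pi,72); q=model(v,[(18*np.cos(t),18*np.sin(t),38) for t in a])
                r+=[q[:,0].min()-o[0],q[:,0].max()-o[1],q[:,1].min()-o[2],q[:,1].max()-o[3]]
            if kind=='edge': # P: y,z at x where row==o[1]
                q=model(v,[(x,P[0],P[1]) for x in np.linspace(-60,45,50)]); r.append(np.interp(o[1],q[:,1][::1] if q[0,1]<q[-1,1] else q[::-1,1], q[:,0] if q[0,1]<q[-1,1] else q[::-1,0])-o[0])
        return np.array(r)
    s=least_squares(f,x0); return s,f
E
python3 - <<'E'
from fit import *
w=load('w5'); s=observe()
crop('w5',170,0,350,330,2.2,'w5c')
obs=[('ring',None,(204.5,306.5,78.5,183)),('edge',(-25,20),(327,1)),('edge',(25,20),(184,1)),
 ('edge',(-25,20),(315.5,220)),('edge',(25,20),(201.5,220))]
r,f=fit(w,s['tool_rot'],s['position'],obs,[.0625,0,.007,0,0])
print(r.x[:3],np.degrees(r.x[3:]),r.fun.round(1))
obs=[(k,(-P[0],P[1]) if k=='edge' else P,o) for k,P,o in obs]
r,f=fit(w,s['tool_rot'],s['position'],obs,[.0625,0,.007,0,0])
print(r.x[:3],np.degrees(r.x[3:]),r.fun.round(1))
E
```

```text
[0.06224214 2.51836121 0.0053879 ] [ -2.21897581 180.68041149] [-0.6  1.9 -0.8  1.2 -1.6  0.1 -2.5  0.4]
[0.06225791 0.07484967 0.00539834] [2.22982547 0.67359976] [-0.6  1.9 -0.8  1.2 -1.5  0.1 -2.5  0.4]
```

View pics/w5c.png

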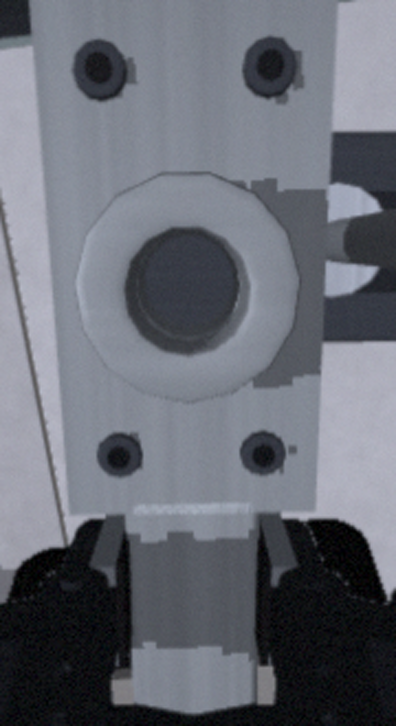

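jog_arm(travel=[[-0.001,0.0015,-0.02],[-0.0005,0.001,-0.03],[0,0,-0.03],[0,0,-0.03],[0,0,-0.02],[0,0,-0.01],[0,0,0],[0,0,0],[0,0,0]], dr=[[0.001,0.01,0],[0.001,0.01,0],[0.001,0.01,0],[0.001,0.008,0],[0,0,0],[0,0,0],[0,0,0],[0,0,0],[0,0,0]])

```text
time_s: 10.08
position: [0.5115, 0.2502, 0.0161]
tool_rot: [[-0.992, 0.118, -0.035], [0.118, 0.993, 0.005], [0.035, 0.001, -0.999]]
ft_force: [-0.1, -0.2, -1.1]
grip_width: 0.0263
```

```bash
python3 - <<'E'
from h import *
snap('wrist','w6'); snap('scene','s6')
s=observe(); print(s['position'],s['ft_force'],s['wrist_torque'],s['grip_width'],s['tool_rot'].round(4))
a=load('w6')['color'];b=load('s6')['color'][100:190,140:240]
cv2.imwrite('pics/c6.png',np.hstack([cv2.resize(a,(420,315)),cv2.resize(b,(350,315),interpolation=2)])[:,:,::-1])
E
```

```text
[0.5112245  0.25024175 0.01585479] [ 0.07395515  0.15020959 -1.86465466] [-0.06109295 -0.17516173 -0.0051768 ] 0.02664754601436454 [[-9.924e-01  1.175e-01 -3.520e-02]
 [ 1.174e-01  9.931e-01  4.700e-03]
 [ 3.560e-02  5.000e-04 -9.994e-01]]
```

View pics/c6.png

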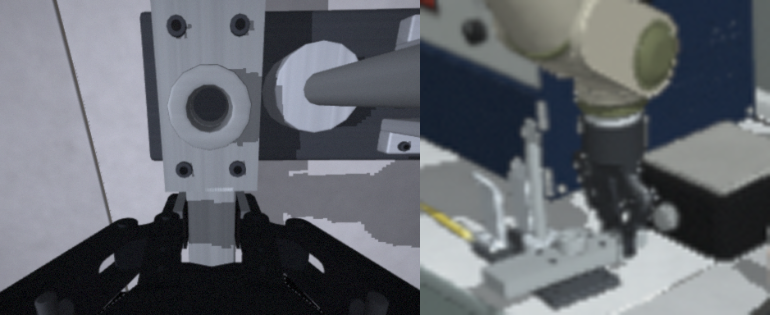

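jog_arm(travel=[[0,0,-0.003],[0,0,-0.003],[0,0,-0.0015],[0,0,-0.001],[0,0,0],[0,0,0]], dr=[[0,0,0],[0,0,0],[0,0,0],[0,0,0],[0,0,0],[0,0,0]])

```text
time_s: 10.68
position: [0.5104, 0.25, 0.0058]
tool_rot: [[-0.992, 0.118, -0.038], [0.117, 0.993, 0.004], [0.038, -0.001, -0.999]]
ft_force: [0.5, 0.0, -3.0]
grip_width: 0.0263
```

jog_arm(travel=[[0,0,-0.001],[0,0,-0.001],[0,0,0]], dr=[[0,0,0],[0,0,0],[0,0,0]])

```text
time_s: 10.93
position: [0.5106, 0.2501, 0.004]
tool_rot: [[-0.992, 0.118, -0.038], [0.117, 0.993, 0.004], [0.038, -0.0, -0.999]]
ft_force: [-0.2, 0.8, -0.2]
grip_width: 0.0265
```

jog_arm(travel=[[0,0,-0.001],[0,0,-0.0005],[0,0,0]], dr=[[0,0,0],[0,0,0],[0,0,0]])

```text
time_s: 11.18
position: [0.5107, 0.2501, 0.0037]
tool_rot: [[-0.992, 0.117, -0.037], [0.117, 0.993, 0.004], [0.037, -0.0, -0.999]]
ft_force: [-3.2, -1.5, 12.6]
grip_width: 0.0266
```

```bash
python3 - <<'E'
from h import *
s=observe(); print(s['position'],s['ft_force'],s['wrist_torque'])
E
```

```text
[0.51067196 0.25008348 0.00370524] [-3.16308193 -1.45750048 12.60540223] [-0.24963165  0.74533253  0.02248788]
```

jog_arm(travel=[[0,0,0.0005],[0,0,0.0005],[0,0,0],[0,0,0],[0,0,0]], dr=[[0,0,0],[0,0,0],[0,0,0],[0,0,0],[0,0,0]], jaw=0.05)

```text
time_s: 11.6
position: [0.5104, 0.25, 0.0032]
tool_rot: [[-0.992, 0.118, -0.038], [0.117, 0.993, 0.004], [0.038, -0.001, -0.999]]
ft_force: [0.4, 0.4, 0.4]
grip_width: 0.0501
```

jog_arm(travel=[[0,0,0.005],[0,0,0.015],[0,0,0.03],[0,0,0.035],[0,0,0.035],[0,0,0.035],[0,0,0.035],[0,0,0.03],[0,0,0],[0,0,0]], dr=[[0,0,0],[0,0,0],[0,0,0],[0,-0.01,0],[-0.002,-0.015,0],[-0.002,-0.013,0],[0,0,0],[0,0,0],[0,0,0],[0,0,0]])

```text
time_s: 12.43
position: [0.5107, 0.2502, 0.225]
tool_rot: [[-0.993, 0.117, 0.003], [0.117, 0.993, 0.001], [-0.003, 0.001, -1.0]]
ft_force: [0.1, -0.4, -1.3]
grip_width: 0.0499
```

```bash
python3 - <<'E'
from h import *
snap('wrist','w7')
s=observe(); print(s['q'].round(1),s['position'],s['ft_force'],s['tool_rot'].round(4))
E
```

```text
[ 14.2  24.   72.2   0.   83.8 -69.1] [0.51016991 0.25000311 0.22326588] [ 0.12585927 -0.379637    0.04198251] [[-0.9931  0.1175  0.    ]
 [ 0.1175  0.9931  0.    ]
 [-0.      0.     -1.    ]]
```

View pics/w7.png

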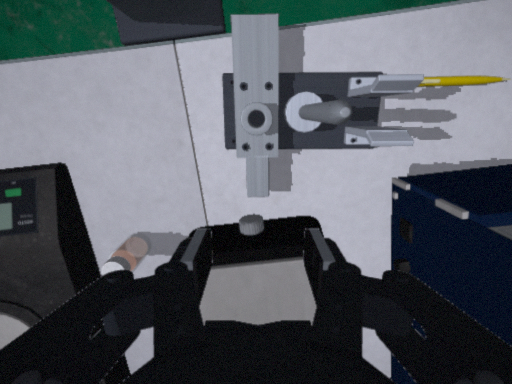

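```bash
python3 - <<'E'
from h import *
crop('w7',215,0,400,205,4,'w7c')
E
```

```text
(no output)
```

View pics/w7c.png

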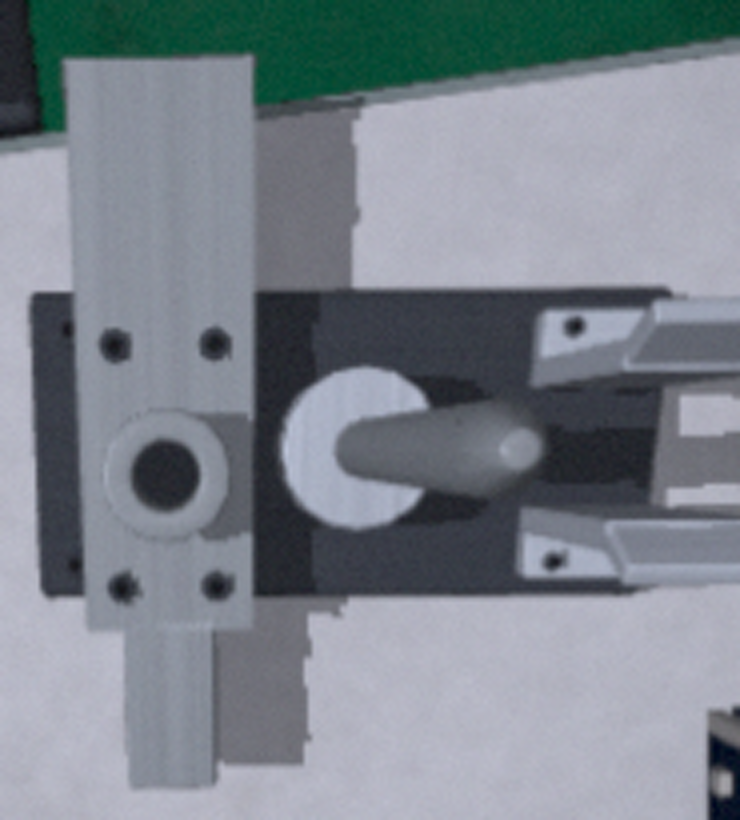

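```bash
python3 - <<'E'
from h import *
from scipy.optimize import least_squares
w=load('w7')
q=lambda x,y:((x+.5)/4-.5+215,(y+.5)/4-.5)
m=[(0,0,.05),(95,14,.032),(95,-14,.032),(45,25,.032),(45,-25,.032),(-105,25,.032),(-105,-25,.032)]
px=np.array([q(*c) for c in [(165,473),(216,787),(130,788),(253,628),(87,630),(252,56),(64,60)]])
def f(v,m=m,px=px):
    c,s_=np.cos(v[2]),np.sin(v[2])
    X=[(v[0]+(c*x-s_*y)/1e3,v[1]+(s_*x+c*y)/1e3,z) for x,y,z in m]
    return (proj(w,np.array(X))-px).ravel()
r=least_squares(f,[.45,.25,-.11]); print('platen',r.x,np.degrees(r.x[2]),r.fun.reshape(-1,2).round(2).tolist())
v=r.x; g=v[:2]-.08*np.array([np.cos(v[2]),np.sin(v[2])]); print('grip',g)
tip=onz(w,q(521,449),.19);col=onz(w,q(361,447.5),.042);print('rod',tip,col)
a=onz(w,q(32,294),.012);b=onz(w,q(44,597),.012);d=onz(w,q(670,290),.012)
print('yaw base', np.degrees(np.arctan2(*(a-b)[[1,0]])), np.degrees(np.arctan2(*(d-a)[[1,0]])),np.linalg.norm(a-b),np.linalg.norm(d-a), (a+b)/2)
# rig model fit: base corners, tip, collar, cheek flare corners
m2=[(0,0,.19),(0,0,.042),(-92.5,45,.012),(-92.5,-45,.012)]
px2=np.array([q(*c) for c in [(521,449),(361,447.5),(32,294),(44,597)]])
r2=least_squares(lambda u:f(u,m2,px2),[.45,.31,1.457]);print('rig',r2.x,np.degrees(r2.x[2]),r2.fun.round(2))
E
```

```text
platen [ 0.4497999   0.25675389 -0.0974774 ] -5.585043506332782 [[0.31, 0.65], [0.43, 0.33], [-0.5, 0.52], [0.0, -0.01], [-0.19, 0.33], [0.44, -0.71], [-0.51, -0.64]]
grip [0.37017967 0.26453974]
rod [0.44926244 0.31121034 0.19      ] [0.44889955 0.31133336 0.042     ]
yaw base 173.67536038323342 83.44443211848377 0.08804134803940343 0.18589356829591355 [0.4390414  0.21879202 0.012     ]
rig [0.44917191 0.3111011  1.4625231 ] 83.79640109886881 [-0.19 -0.13 -0.19  0.28  0.2  -0.82  0.4   0.85]
```

jog_arm(travel=[[-0.007,0.001,0.005],[-0.007,0.001,0.005],[-0.007,0.001,0.005],[-0.007,0.001,0.005],[-0.007,0.001,0],[-0.007,0.001,0],[-0.007,0.001,0],[-0.007,0.001,0],[-0.007,0.001,0],[-0.007,0.001,0],[-0.007,0.001,0],[-0.007,0.001,0],[-0.007,0.001,0],[-0.007,0.001,0],[-0.007,0,0],[-0.007,0,0],[-0.007,0,0],[-0.007,0,0],[-0.007,0,0],[-0.007,0,0]], dr=[[0,0,-0.05],[0,0,-0.12],[0,0,-0.12],[0,0,-0.12],[0,0,-0.12],[0,0,-0.12],[0,0,-0.12],[0,0,-0.12],[0,0,-0.12],[0,0,-0.12],[0,0,-0.12],[0,0,-0.12],[0,0,-0.12],[0,0,-0.12],[0,0,-0.12],[0,0,-0.12],[0,0,-0.12],[0,0,-0.12],[0,0,-0.12],[0,0,-0.12]], jaw=0.075)

```text
time_s: 14.15
position: [0.3695, 0.2638, 0.2418]
tool_rot: [[0.773, 0.635, -0.003], [0.635, -0.773, -0.001], [-0.003, -0.001, -1.0]]
ft_force: [-0.1, -1.4, 0.1]
grip_width: 0.0749
```

jog_arm(travel=[[0,0,-0.01],[0,0,-0.02],[0,0,-0.03],[0,0,-0.03],[0,0,-0.03],[0,0,-0.02],[0,0,0],[0,0,0],[0,0,0]], dr=[[0,0,-0.12],[0,0,-0.12],[0,0,-0.12],[0,0,-0.12],[0,0,-0.12],[0,0,-0.12],[0,0,-0.072],[0,0,0],[0,0,0]])

```text
time_s: 14.9
position: [0.37, 0.2639, 0.1026]
tool_rot: [[0.995, -0.096, -0.002], [-0.096, -0.995, -0.001], [-0.002, 0.001, -1.0]]
ft_force: [-0.2, -0.8, 0.2]
grip_width: 0.0747
```

```bash
python3 - <<'E'
from h import *
snap('wrist','w8')
s=observe(); print(s['q'].round(1),s['position'],s['ft_force'],s['tool_rot'].round(4))
T=s['tool_rot'];print(np.degrees(np.arctan2(T[1,0],T[0,0])))
E
```

```text
[ 20.5  21.1 100.2  -0.   58.7 116. ] [0.37033843 0.26400624 0.10312233] [-1.27529949 -0.37924152  0.40604928] [[ 9.954e-01 -9.550e-02 -5.000e-04]
 [-9.550e-02 -9.954e-01 -2.000e-04]
 [-5.000e-04  3.000e-04 -1.000e+00]]
-5.480999994366518
```

View pics/w8.png

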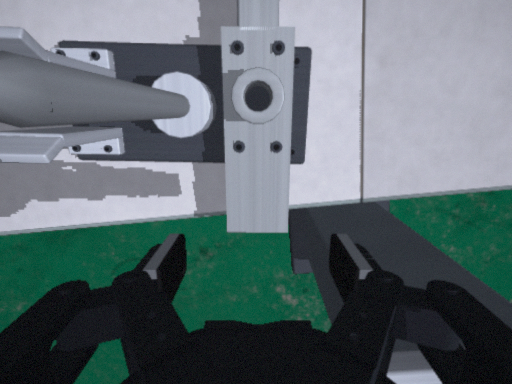

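```bash
python3 - <<'E'
from h import *
w=load('w8');s=observe();T=s['tool_rot'];p=s['position']
P=lambda u,v,z:T.T@(onz(w,(u,v),z)-p)
print('boss',P(258,95.5,.05),'end',P(226.5,232,.032),P(289,232,.032),'mid', (P(222.5,60,.032)+P(294,60,.032))/2)
E
```

```text
boss [8.02420793e-02 3.16235642e-05 5.30816798e-02] end [-0.02476008 -0.02572011  0.07112824] [-0.02476845  0.02558505  0.07114152] mid [0.10429638 0.00022899 0.07106954]
```

jog_arm(travel=[[0,0,-0.02],[0,0,-0.03],[0,0,-0.025],[0,0,-0.015],[0,0,-0.009],[0,0,0],[0,0,0]], dr=[[0,0,0],[0,0,0],[0,0,0],[0,0,0],[0,0,0],[0,0,0],[0,0,0]])

```text
time_s: 15.53
position: [0.3706, 0.2641, 0.0046]
tool_rot: [[0.995, -0.097, 0.0], [-0.097, -0.995, 0.0], [0.0, -0.0, -1.0]]
ft_force: [0.7, 0.2, 0.4]
grip_width: 0.0751
```

jog_arm(travel=[[0,0,0],[0,0,0],[0,0,0],[0,0,0],[0,0,0],[0,0,0],[0,0,0]], dr=[[0,0,0],[0,0,0],[0,0,0],[0,0,0],[0,0,0],[0,0,0],[0,0,0]], jaw=0.03, newtons=120)

```text
time_s: 16.12
position: [0.3709, 0.2642, 0.0057]
tool_rot: [[0.995, -0.098, 0.002], [-0.098, -0.995, 0.001], [0.002, -0.001, -1.0]]
ft_force: [-1.7, -1.0, 10.9]
grip_width: 0.048
```

jog_arm(travel=[[0,0,0.003],[0,0,0.006],[0,0,0.01],[0,0,0.015],[0,0,0.02],[0,0,0.03],[0,0,0.035],[0,0,0.035],[0,0,0.035],[0,0,0.03],[0,0,0.02],[0,0,0.01],[0,0,0],[0,0,0]], dr=[[0,0,0],[0,0,0],[0,0,0],[0,0,0],[0,0,0],[0,0,0],[0,0,0],[0,0,0],[0,0,0],[0,0,0],[0,0,0],[0,0,0],[0,0,0],[0,0,0]])

```text
time_s: 17.28
position: [0.37, 0.2639, 0.2533]
tool_rot: [[0.995, -0.098, 0.0], [-0.098, -0.995, 0.0], [0.0, -0.0, -1.0]]
ft_force: [0.4, 1.0, -2.3]
grip_width: 0.0478
```

```bash
python3 - <<'E'
from h import *
snap('wrist','w9')
s=observe(); print(s['q'].round(1),s['position'],s['ft_force'],s['wrist_torque'],s['tool_rot'].round(4))
E
```

```text
[ 20.5  11.2  86.1   0.   82.8 116.1] [0.369831   0.26382456 0.25261862] [-0.1153036   0.7985198  -2.49953893] [-0.05425259  0.15010141 -0.02196619] [[ 9.952e-01 -9.800e-02 -1.500e-03]
 [-9.800e-02 -9.952e-01 -5.000e-04]
 [-1.500e-03  7.000e-04 -1.000e+00]]
```

View pics/w9.png

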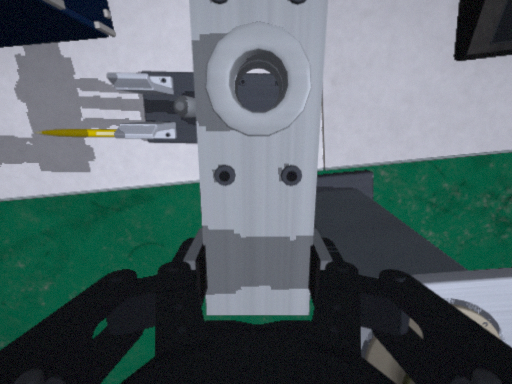

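```bash
python3 - <<'E'
from h import *
crop('w9',180,0,345,150,4.8,'w9a'); crop('w9',180,170,345,330,4.8,'w9b')
E
```

```text
(no output)
```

View pics/w9a.png

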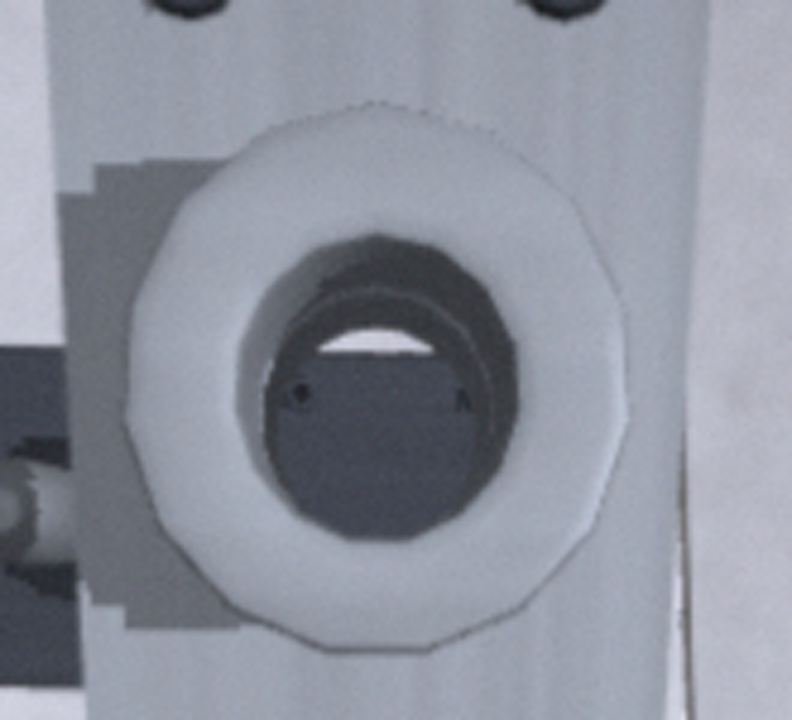

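View pics/w9b.png

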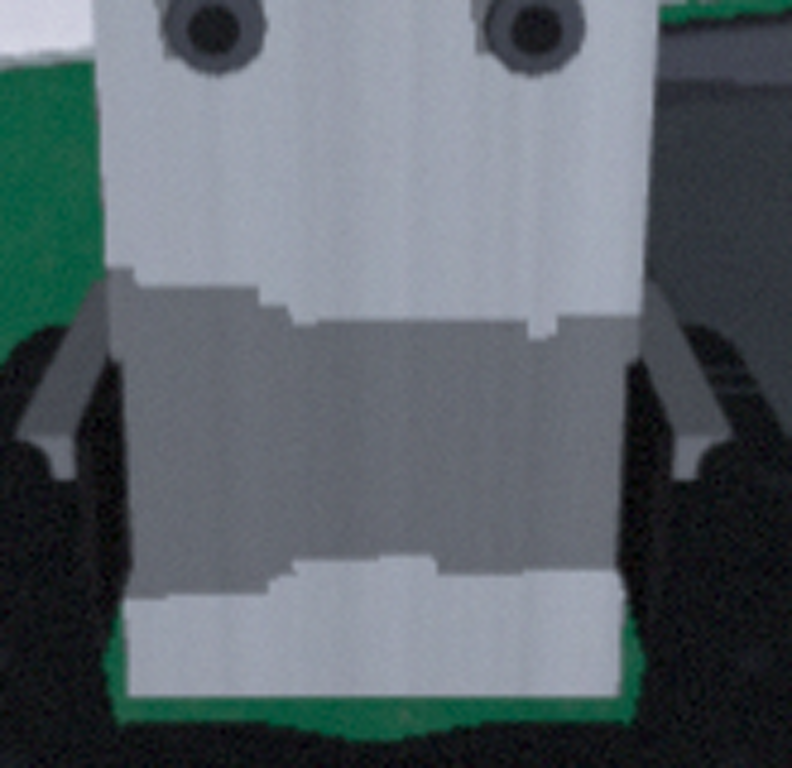

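```bash
cat > fit2.py <<'E'
from h import *
from scipy.optimize import least_squares
from scipy.spatial.transform import Rotation as Ro
def fit2(w,T,p,rings,pts,edges,x0=(.08,0,.007,0,0,0)):
    # platen in tool: base R0 x=+tx,y=-ty,z=-tz ; params: bore x,y(tool), h underside above TCP; rx,ry,rz (rot vec in platen axes)
    R0=np.diag([1,-1,-1.])
    def mod(v,P):
        Q=np.array(P)/1e3@(R0@Ro.from_rotvec(v[3:]).as_matrix()).T+[v[0],v[1],-v[2]]
        return proj(w,p+Q@T.T)
    a=np.linspace(0,2*np.pi,180)
    def f(v):
        r=[]
        for rad,z,o in rings:
            q=mod(v,np.column_stack([rad*np.cos(a),rad*np.sin(a),0*a+z]))
            r+=[q[:,0].min()-o[0],q[:,0].max()-o[1],q[:,1].min()-o[2],q[:,1].max()-o[3]]
        for P,o in pts: r+=list(mod(v,[P])[0]-o)
        for y,z,o in edges:
            q=mod(v,[(x,y,z) for x in np.linspace(-105,45,80)]); i=np.argsort(q[:,1]); r.append(np.interp(o[1],q[i,1],q[i,0])-o[0])
        return np.array(r)
    return least_squares(f,x0,loss='soft_l1')
E
python3 - <<'E'
from fit2 import *
w=load('w9');s=observe()
A=lambda x,y:np.array([(x+.5)/4.8-.5+180,(y+.5)/4.8-.5]); B=lambda x,y:A(x,y)+[0,170]
def ring(x0,x1,y0,y1): a=A(x0,y0);b=A(x1,y1); return (a[0],b[0],a[1],b[1])
# image: tool y -> image right (x cam=tool y); platen y=-tool y => left = +y
r=fit2(w,s['tool_rot'],s['position'],[(18,38,ring(128,628,103,652)),(9.5,38,ring(236,518,235,542))],
 [((-105,25,20),B(128,695)),((-105,-25,20),B(620,695))],
 [(25,20,A(46,0)),(25,20,A(88,715)),(-25,20,A(711,0)),(-25,20,A(668,715)),(25,20,B(105,250)),(-25,20,B(643,250))])
print(r.x[:3],np.degrees(r.x[3:]),r.fun.round(1))
v=r.x
R=s['tool_rot']@np.diag([1,-1,-1.])@Ro.from_rotvec(v[3:]).as_matrix()
o=s['position']+s['tool_rot']@np.array([v[0],v[1],-v[2]])
print('bore world',o, 'xaxis',R[:,0],'z',R[:,2],'yaw',np.degrees(np.arctan2(R[1,0],R[0,0])))
E
```

```text
[ 0.07938782 -0.00034166  0.00484351] [ 0.03631378  0.69363977 -0.13029403] [-2.2  2.1 -1.2  1.3  0.9 -0.6  1.3 -1.1  0.2 -0.1 -0.3  0.2  0.6  0.2
 -0.6 -0.9  0.4  0.1]
bore world [0.44887768 0.25638991 0.25734644] xaxis [ 0.99487272 -0.10022185 -0.01355945] z [ 0.01349494 -0.00132161  0.99990807] yaw -5.752476138452894
```

```bash
python3 - <<'E'
from h import *
t=load('top0');w=load('w5')
for z in (0,.15,.25,.3): print(z,onz(t,(153,192),z).round(3),onz(t,(52,187),z).round(3), onz(w,(426,193),z).round(3))
E
```

```text
0 [0.543 0.424 0.   ] [0.566 0.923 0.   ] [0.552 0.429 0.   ]
0.15 [0.53  0.383 0.15 ] [0.551 0.839 0.15 ] [0.498 0.341 0.15 ]
0.25 [0.521 0.356 0.25 ] [0.541 0.782 0.25 ] [0.462 0.283 0.25 ]
0.3 [0.517 0.342 0.3  ] [0.536 0.754 0.3  ] [0.444 0.254 0.3  ]
```

jog_arm(travel=[[0.002,-0.013,0.003],[0.002,-0.013,0.003],[0.002,-0.013,0.003],[0.002,-0.013,0.003],[0.002,-0.013,0],[0.002,-0.013,0],[0.004,0,0],[0.004,0,0],[0.004,0,0],[0.004,0,0],[0.004,0,0],[0.004,0,0],[0.004,0,0],[0.004,0,0],[0.0068,0.0116,0],[0.0068,0.0116,0],[0.0068,0.0116,0],[0.0068,0.0116,0],[0,0,0],[0,0,0]], dr=[[0,0,0.05],[0,0,0.1],[0,0,0.12],[0,0,0.12],[0,0,0.12],[0,0,0.12],[0,0,0.12],[0,0,0.12],[0,0,0.12],[0,0,0.12],[0,0,0.12],[0,0,0.12],[0,0,0.12],[0,0,0.06],[0,0,0.03],[0,0,0],[0,0,0],[0,0,0],[0,0,0],[0,0,0]])

```text
time_s: 19.0
position: [0.4412, 0.2324, 0.264]
tool_rot: [[0.108, 0.994, -0.003], [0.994, -0.108, -0.001], [-0.001, -0.003, -1.0]]
ft_force: [-0.2, 0.0, -2.8]
grip_width: 0.0478
```

```bash
python3 - <<'E'
from h import *
snap('wrist','w10')
s=observe(); print(s['q'].round(1),s['position'],s['ft_force'],s['wrist_torque'],s['tool_rot'].round(4))
T=s['tool_rot'];print(np.degrees(np.arctan2(T[1,0],T[0,0])))
crop('w10',150,0,350,150,4,'w10c')
E
```

```text
[14.1 15.3 78.5 -0.  86.3 20.4] [0.44113742 0.23212051 0.26433861] [ 0.57315422 -0.12723948 -2.47410285] [-0.15978026  0.0207846  -0.01401329] [[ 1.084e-01  9.941e-01 -2.100e-03]
 [ 9.941e-01 -1.084e-01 -9.000e-04]
 [-1.100e-03 -2.000e-03 -1.000e+00]]
83.7746404134545
```

View pics/w10c.png

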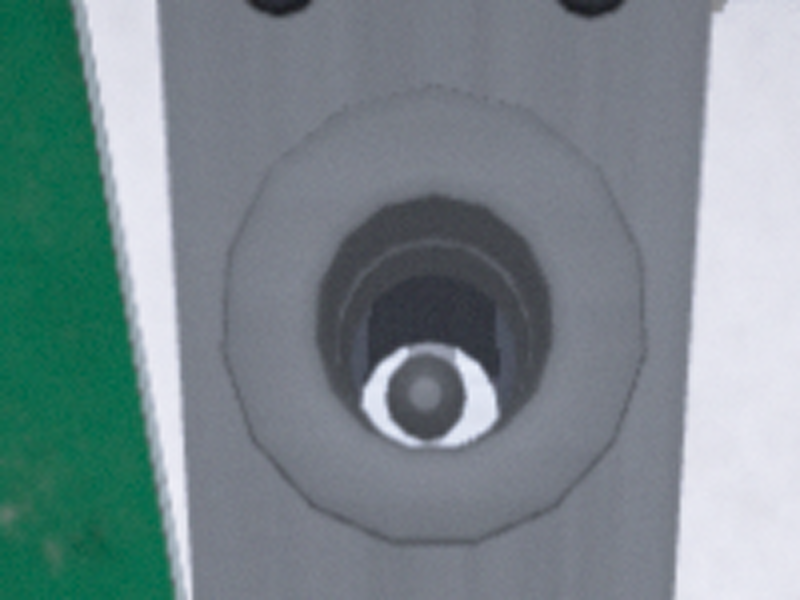

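```bash
python3 - <<'E'
from fit2 import *
w=load('w10');s=observe();T=s['tool_rot'];p=s['position']
A=lambda x,y:np.array([(x+.5)/4-.5+150,(y+.5)/4-.5])
def ring(x0,x1,y0,y1): a=A(x0,y0);b=A(x1,y1); return (a[0],b[0],a[1],b[1])
r=fit2(w,T,p,[(18,38,ring(220,648,82,547)),(9.5,38,ring(314,554,193,451))],
 [((-105,25,20),np.array([206.3,314.4])),((-105,-25,20),np.array([308.8,314.4]))],
 [(25,20,A(158,0)),(25,20,A(192,598)),(-25,20,A(716,0)),(-25,20,A(675,598))])
v=r.x;print(v[:3],np.degrees(v[3:]),r.fun.round(1))
R=T@np.diag([1,-1,-1.])@Ro.from_rotvec(v[3:]).as_matrix()
o=p+T@np.array([v[0],v[1],-v[2]]); print('bore',o,'z',R[:,2],'yaw',np.degrees(np.arctan2(R[1,0],R[0,0])))
tip=onz(w,A(426,391),.19);print('tip',tip)
ax=o+R[:,2]*(.19-o[2])/R[2,2];print('axis at tip',ax,'need',tip-ax)
# collar visible: x360-500
print('collar', onz(w,A(430,445),.042))
E
```

```text
[0.07932834 0.00133821 0.00443949] [-0.09638821  0.36669799 -0.12782319] [-1.   1.4 -1.   0.7  1.4 -1.   1.6 -0.8  0.2 -0.2 -0.3  0.2  0.2  0.3
 -0.7 -0.1]
bore [0.45107959 0.31083988 0.26868602] z [0.00117793 0.00744437 0.9999716 ] yaw 83.6472538021169
tip [0.44963636 0.31199004 0.19      ]
axis at tip [0.4509869 0.3102541 0.19     ] need [-0.00135055  0.00173594  0.        ]
collar [0.4488546  0.30333156 0.042     ]
```

```bash
python3 - <<'E'
from fit2 import *
w=load('w10');s=observe();T=s['tool_rot'];p=s['position']
C=lambda w:-np.array(w['R']).T@w['t']
print(T.T@(C(w)-p), (np.array(w['R'])@T).round(4).tolist())
print(proj(w,p+T@np.array([.0794,0,-.045])), s['time_s'])
E
```

```text
[ 0.06969474  0.00106484 -0.14166807] [[0.0008, 1.0, 0.0006], [-0.9624, 0.0009, -0.2717], [-0.2717, -0.0004, 0.9624]]
[[254.36976607  81.17204512]] 19.05
```

jog_arm(travel=[[-0.0013,0.0017,-0.01],[0,0,-0.02],[0,0,-0.02],[0,0,-0.013],[0,0,-0.005],[0,0,0],[0,0,0],[0,0,0]], dr=[[0.008,0,0],[0,0,0],[0,0,0],[0,0,0],[0,0,0],[0,0,0],[0,0,0],[0,0,0]])

```text
time_s: 19.72
position: [0.4407, 0.2341, 0.1983]
tool_rot: [[0.109, 0.994, 0.002], [0.994, -0.109, 0.008], [0.008, 0.001, -1.0]]
ft_force: [0.3, 0.6, -2.1]
grip_width: 0.0477
```

```bash
python3 - <<'E'
from h import *
snap('wrist','w11')
s=observe(); print(s['position'],s['ft_force'],s['wrist_torque'],s['tool_rot'].round(4))
crop('w11',150,0,350,150,4,'w11c')
E
```

```text
[0.44072718 0.2341446  0.1982626 ] [ 0.64574856 -0.884331   -2.65646812] [-0.10002959  0.0411086  -0.03061124] [[ 1.089e-01  9.941e-01  1.800e-03]
 [ 9.940e-01 -1.089e-01  8.400e-03]
 [ 8.600e-03  8.000e-04 -1.000e+00]]
```

View pics/w11c.png

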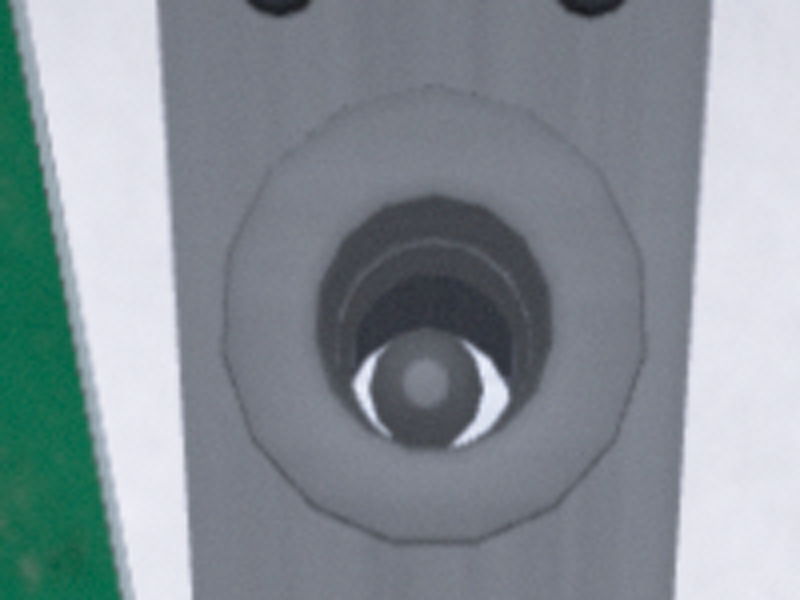

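```bash
python3 - <<'E'
from fit2 import *
s=observe();T=s['tool_rot'];p=s['position']
A=lambda x,y:np.array([(x+.5)/4-.5+150,(y+.5)/4-.5]); I=lambda q:(q-[150,0]+.5)*4-.5
def ring(x0,x1,y0,y1): a=A(x0,y0);b=A(x1,y1); return (a[0],b[0],a[1],b[1])
w=load('w11')
r=fit2(w,T,p,[(18,38,ring(220,648,82,547)),(9.5,38,ring(314,554,193,451))],[],
 [(25,20,A(158,0)),(25,20,A(192,598)),(-25,20,A(714,0)),(-25,20,A(675,598))])
v=r.x;print(v[:3],np.degrees(v[3:]),r.fun.round(1))
R=T@np.diag([1,-1,-1.])@Ro.from_rotvec(v[3:]).as_matrix()
o=p+T@np.array([v[0],v[1],-v[2]]); print('bore',o,'z',R[:,2])
a=np.linspace(0,2*np.pi,90)
for z in (0,.038):
    q=I(proj(w,o+np.column_stack([.0095*np.cos(a),.0095*np.sin(a),0*a+z])@R.T)); print('circ',z,q.min(0),q.max(0))
tip=onz(w,A(426,381),.19);ax=o+R[:,2]*(.19-o[2])/R[2,2];print('tip',tip,'ax',ax,'need',tip-ax)
print('axis at tip in crop',I(proj(w,ax)))
E
```

```text
[0.07889359 0.00130767 0.00466938] [-0.24216293  0.47003477 -0.19787869] [-1.1  1.1 -0.9  0.6  1.2 -1.2  1.7 -0.9  0.3  0.2 -0.3 -0.2]
bore [0.45060805 0.31238455 0.20360963] z [-5.05670543e-03  1.84914318e-04  9.99987198e-01]
circ 0 [352.18003449 275.88852583] [517.11439198 451.67706213]
circ 0.038 [318.83286612 199.77635097] [549.01135936 447.54188101]
tip [0.44948306 0.3117421  0.19      ] ax [0.45067687 0.31238203 0.19      ] need [-0.00119381 -0.00063993  0.        ]
axis at tip in crop [[434.79394618 374.59400214]]
```

jog_arm(travel=[[-0.0012,-0.0006,-0.003],[0,0,-0.005],[0,0,-0.005],[0,0,-0.005],[0,0,0],[0,0,0],[0,0,0]], dr=[[0,0,0],[0,0,0],[0,0,0],[0,0,0],[0,0,0],[0,0,0],[0,0,0]])

```text
time_s: 20.35
position: [0.4392, 0.2336, 0.1794]
tool_rot: [[0.109, 0.994, 0.0], [0.994, -0.109, 0.008], [0.008, -0.001, -1.0]]
ft_force: [-0.1, 0.3, -3.0]
grip_width: 0.0481
```

```bash
python3 - <<'E'
from h import *
snap('wrist','w12')
s=observe(); print(s['position'],s['ft_force'],s['wrist_torque'],s['tool_rot'].round(4))
crop('w12',200,20,310,130,6,'w12c')
E
```

```text
[0.43927719 0.23361267 0.17945561] [-0.55556011 -0.81632455 -3.22863526] [-0.1793742  -0.03873303 -0.01370556] [[ 1.087e-01  9.941e-01  3.000e-04]
 [ 9.940e-01 -1.087e-01  8.100e-03]
 [ 8.000e-03 -6.000e-04 -1.000e+00]]
```

View pics/w12c.png

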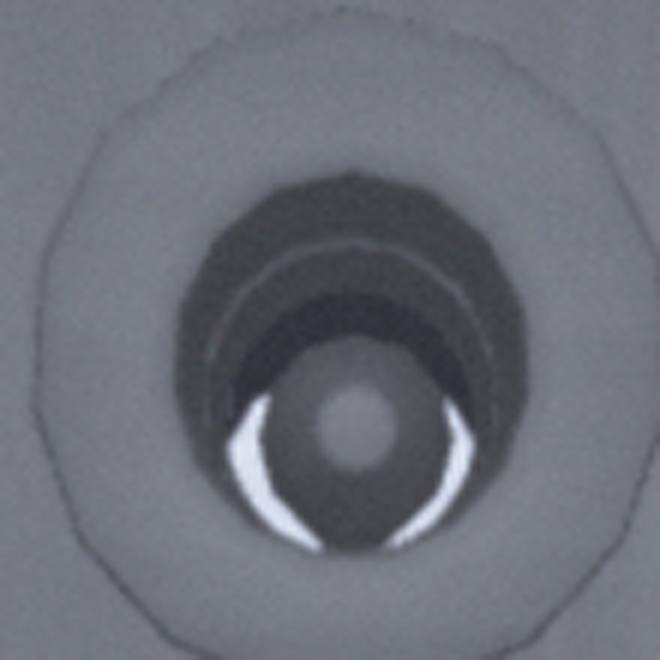

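```bash
cat > al.py <<'E'
from fit2 import *
def al(tag,k,x0,y0,outer,inner,tip,s):
    T=s['tool_rot'];p=s['position'];w=load(tag)
    A=lambda x,y:np.array([(x+.5)/k-.5+x0,(y+.5)/k-.5+y0]); I=lambda q:(q-[x0,y0]+.5)*k-.5
    rg=lambda a:(A(a[0],a[2])[0],A(a[1],a[3])[0],A(a[0],a[2])[1],A(a[1],a[3])[1])
    # fixed tilt from platen held level; only fit position via rings (radii corrected for polygon)
    rings=[(18,38,rg(inner[1]))] if False else [(9.4,38,rg(inner))]+([(17.9,38,rg(outer))] if outer else [])
    R0=np.diag([1,-1,-1.]); v0=np.array([.0792,0,.0048,0,np.radians(.5),np.radians(-.13)])
    a=np.linspace(0,2*np.pi,180)
    def f(d):
        r=[]
        for rad,z,o in rings:
            Q=np.column_stack([rad*np.cos(a),rad*np.sin(a),0*a+z])/1e3@(R0@Ro.from_rotvec(v0[3:]).as_matrix()).T+[v0[0]+d[0],v0[1]+d[1],-v0[2]-d[2]]
            q=proj(w,p+Q@T.T); r+=[q[:,0].min()-o[0],q[:,0].max()-o[1],q[:,1].min()-o[2],q[:,1].max()-o[3]]
        return np.array(r)
    r=least_squares(f,[0,0,0]); d=r.x; print('d',d,r.fun.round(1))
    R=T@R0@Ro.from_rotvec(v0[3:]).as_matrix(); o=p+T@np.array([v0[0]+d[0],v0[1]+d[1],-v0[2]-d[2]])
    ax=o+R[:,2]*(.19-o[2])/R[2,2]; t=onz(w,A(*tip),.19); print('bore',o,'tip',t,'need',t-ax,'pred px',I(proj(w,ax)))
    for z in (0,):
        q=I(proj(w,o+np.column_stack([.0095*np.cos(a),.0095*np.sin(a),0*a+z])@R.T)); print('circ',z,q.min(0),q.max(0))
E
python3 - <<'E'
from al import *
al('w12',6,200,20,(35,665,10,None) and None,(174,528,172,554),(357,427),observe())
E
```

```text
d [-0.00053006  0.00112221  0.00327784] [-0.  0.  0. -0.]
bore [0.44894123 0.31162685 0.18816561] tip [0.44944477 0.31155335 0.19      ] need [ 5.02318491e-04 -7.46275565e-05  0.00000000e+00] pred px [[350.12451142 426.71647996]]
circ 0 [223.1401937  290.49641262] [477.06129326 561.17110415]
```

jog_arm(travel=[[0.0003,0,-0.004],[0,0,-0.006],[0,0,-0.006],[0,0,-0.006],[0,0,-0.006],[0,0,0],[0,0,0]], dr=[[0,0,0],[0,0,0],[0,0,0],[0,0,0],[0,0,0],[0,0,0],[0,0,0]])

```text
time_s: 20.98
position: [0.4393, 0.2335, 0.1509]
tool_rot: [[0.109, 0.994, -0.001], [0.994, -0.109, 0.008], [0.008, -0.002, -1.0]]
ft_force: [-0.2, 0.1, -2.5]
grip_width: 0.0476
```

```bash
python3 - <<'E'
from h import *
snap('wrist','w13')
s=observe(); print(s['position'],s['ft_force'],s['wrist_torque'],s['tool_rot'].round(4))
crop('w13',200,0,310,130,5,'w13c')
E
```

```text
[0.43949978 0.23358259 0.15127935] [ 0.89313312  1.01071665 -2.0270941 ] [-0.13894144  0.00527194  0.02815341] [[ 1.088e-01  9.941e-01 -1.000e-04]
 [ 9.940e-01 -1.088e-01  8.000e-03]
 [ 7.900e-03 -1.000e-03 -1.000e+00]]
```

View pics/w13c.png

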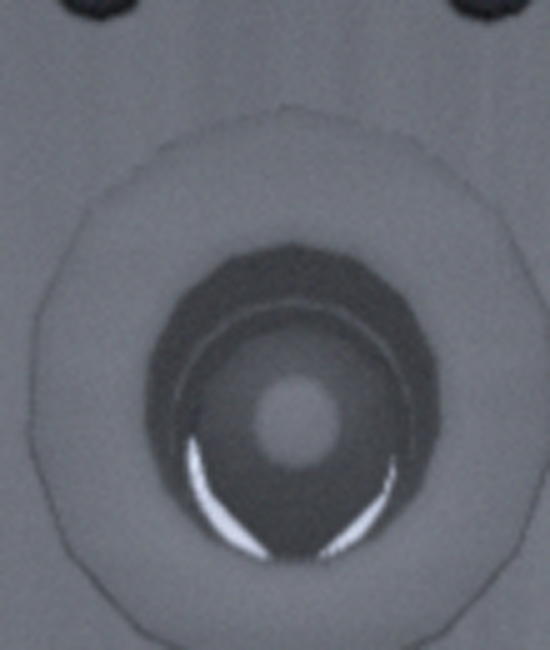

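```bash
python3 - <<'E'
from al import *
al('w13',5,200,0,None,(146,440,243,562),(297,422),observe())
E
```

```text
d [-0.00057787  0.00103963  0.00295397] [-0.1  0.1  0.1 -0.1]
bore [0.44908582 0.31156059 0.1596569 ] tip [0.44939656 0.31145008 0.19      ] need [ 0.00027749 -0.00013064  0.        ] pred px [[292.79867185 420.44924236]]
circ 0 [186.52200363 341.95055032] [398.05979626 567.45318939]
```

Well aligned. Continue down in stages.

jog_arm(travel=[[0.0003,-0.0001,-0.005],[0,0,-0.008],[0,0,-0.008],[0,0,-0.008],[0,0,-0.005],[0,0,0]], dr=[[0,0,0],[0,0,0],[0,0,0],[0,0,0],[0,0,0],[0,0,0]])

```text
time_s: 21.53
position: [0.4392, 0.2333, 0.1159]
tool_rot: [[0.109, 0.994, -0.003], [0.994, -0.109, 0.007], [0.007, -0.003, -1.0]]
ft_force: [-0.5, -0.5, -2.8]
grip_width: 0.0481
```

jog_arm(travel=[[0,0,-0.004],[0,0,-0.006],[0,0,-0.006],[0,0,-0.005],[0,0,-0.004],[0,0,0],[0,0,0]], dr=[[0,0,0],[0,0,0],[0,0,0],[0,0,0],[0,0,0],[0,0,0],[0,0,0]])

```text
time_s: 22.12
position: [0.4397, 0.2334, 0.0921]
tool_rot: [[0.109, 0.994, -0.0], [0.994, -0.109, 0.008], [0.008, -0.001, -1.0]]
ft_force: [-0.4, -0.2, -2.6]
grip_width: 0.0477
```

```bash
python3 - <<'E'
from h import *
snap('wrist','w14');snap('scene','s14')
s=observe(); print(s['position'],s['ft_force'],s['wrist_torque'],s['tool_rot'].round(4))
a=load('w14')['color'];b=load('s14')['color'][90:190,120:240]
cv2.imwrite('pics/c14.png',np.hstack([cv2.resize(a,(420,315)),cv2.resize(b,(378,315),interpolation=2)])[:,:,::-1])
E
```

```text
[0.43990092 0.2335078  0.09251404] [ 0.47001138 -0.79353233 -1.6716778 ] [-0.09557577  0.02135464 -0.04413847] [[ 1.088e-01  9.941e-01  4.000e-04]
 [ 9.940e-01 -1.088e-01  8.100e-03]
 [ 8.100e-03 -5.000e-04 -1.000e+00]]
```

View pics/c14.png

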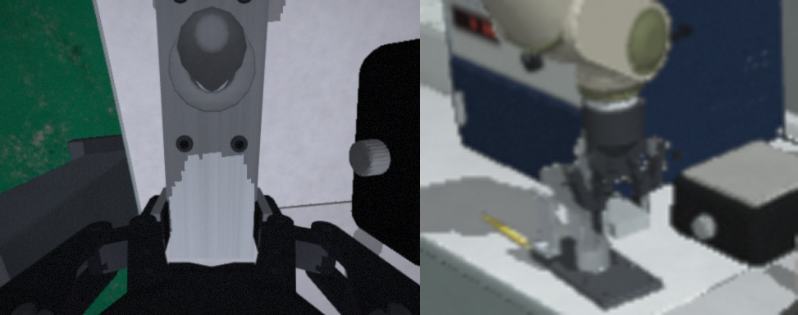

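jog_arm(travel=[[0,0,-0.004],[0,0,-0.005],[0,0,-0.005],[0,0,-0.005],[0,0,-0.004],[0,0,0]], dr=[[0,0,0],[0,0,0],[0,0,0],[0,0,0],[0,0,0],[0,0,0]])

```text
time_s: 22.72
position: [0.4393, 0.2333, 0.0683]
tool_rot: [[0.109, 0.994, -0.002], [0.994, -0.109, 0.008], [0.007, -0.003, -1.0]]
ft_force: [-0.7, -0.4, -2.5]
grip_width: 0.0479
```

jog_arm(travel=[[0,0,-0.004],[0,0,-0.005],[0,0,-0.005],[0,0,-0.005],[0,0,-0.003],[0,0,0]], dr=[[0,0,0],[0,0,0],[0,0,0],[0,0,0],[0,0,0],[0,0,0]])

```text
time_s: 23.22
position: [0.4394, 0.2334, 0.0465]
tool_rot: [[0.109, 0.994, -0.001], [0.994, -0.109, 0.008], [0.008, -0.002, -1.0]]
ft_force: [0.3, -0.3, -2.5]
grip_width: 0.0478
```

jog_arm(travel=[[0,0,-0.002],[0,0,-0.002],[0,0,-0.002],[0,0,0],[0,0,0]], dr=[[0,0,0],[0,0,0],[0,0,0],[0,0,0],[0,0,0]])

```text
time_s: 23.63
position: [0.4397, 0.2335, 0.0413]
tool_rot: [[0.109, 0.994, -0.0], [0.994, -0.109, 0.008], [0.008, -0.001, -1.0]]
ft_force: [-0.9, 0.2, -1.0]
grip_width: 0.0479
```

jog_arm(travel=[[0,0,-0.001],[0,0,-0.001],[0,0,0]], dr=[[0,0,0],[0,0,0],[0,0,0]])

```text
time_s: 23.88
position: [0.4397, 0.2334, 0.0392]
tool_rot: [[0.109, 0.994, -0.0], [0.994, -0.109, 0.008], [0.008, -0.001, -1.0]]
ft_force: [-0.2, 1.2, -2.6]
grip_width: 0.0483
```

jog_arm(travel=[[0,0,-0.001],[0,0,0],[0,0,0]], dr=[[0,0,0],[0,0,0],[0,0,0]])

```text
time_s: 24.13
position: [0.4398, 0.2334, 0.0383]
tool_rot: [[0.109, 0.994, -0.0], [0.994, -0.109, 0.008], [0.008, -0.001, -1.0]]
ft_force: [-0.4, 0.1, -2.5]
grip_width: 0.0477
```

jog_arm(travel=[[0,0,-0.001],[0,0,0],[0,0,0]], dr=[[0,0,0],[0,0,0],[0,0,0]])

```text
time_s: 24.38
position: [0.4397, 0.2334, 0.0373]
tool_rot: [[0.109, 0.994, -0.0], [0.994, -0.109, 0.008], [0.008, -0.001, -1.0]]
ft_force: [-0.3, -0.3, -1.5]
grip_width: 0.048
```

jog_arm(travel=[[0,0,-0.001],[0,0,0],[0,0,0]], dr=[[0,0,0],[0,0,0],[0,0,0]])

```text
time_s: 24.63
position: [0.4397, 0.2334, 0.0363]
tool_rot: [[0.109, 0.994, -0.0], [0.994, -0.109, 0.008], [0.008, -0.001, -1.0]]
ft_force: [-0.0, 0.2, -2.2]
grip_width: 0.0481
```

jog_arm(travel=[[0,0,-0.001],[0,0,0],[0,0,0]], dr=[[0,0,0],[0,0,0],[0,0,0]])

```text
time_s: 24.88
position: [0.4398, 0.2335, 0.0355]
tool_rot: [[0.109, 0.994, 0.0], [0.994, -0.109, 0.008], [0.008, -0.001, -1.0]]
ft_force: [-0.5, -0.7, 1.2]
grip_width: 0.048
```

jog_arm(travel=[[0,0,-0.0006],[0,0,0],[0,0,0]], dr=[[0,0,0],[0,0,0],[0,0,0]])

```text
time_s: 25.13
position: [0.4399, 0.2334, 0.0351]
tool_rot: [[0.109, 0.994, 0.0], [0.994, -0.109, 0.008], [0.008, -0.0, -1.0]]
ft_force: [-1.1, -1.9, 5.1]
grip_width: 0.0481
```

```bash
python3 - <<'E'
from h import *
snap('wrist','w15');snap('scene','s15')
s=observe(); print(s['position'],s['ft_force'],s['wrist_torque'],s['tool_rot'].round(4))
a=load('w15')['color'];b=load('s15')['color'][110:190,140:236]
cv2.imwrite('pics/c15.png',np.hstack([cv2.resize(a,(420,315)),cv2.resize(b,(378,315),interpolation=2)])[:,:,::-1])
E
```

```text
[0.43987275 0.23341516 0.03505541] [-1.7987495  -2.92542981  4.67856396] [-0.03699329  0.22723265  0.04796293] [[ 1.088e-01  9.941e-01  5.000e-04]
 [ 9.940e-01 -1.088e-01  8.100e-03]
 [ 8.100e-03 -4.000e-04 -1.000e+00]]
```

View pics/c15.png

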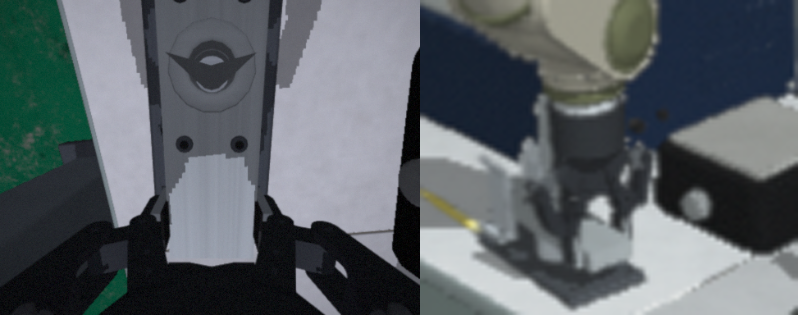

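jog_arm(travel=[[0,0,0],[0,0,0],[0,0,0]], dr=[[0,0,0],[0,0,0],[0,0,0]], newtons=20)

```text
time_s: 25.48
position: [0.4399, 0.2334, 0.035]
tool_rot: [[0.109, 0.994, 0.0], [0.994, -0.109, 0.008], [0.008, -0.0, -1.0]]
ft_force: [-1.2, -1.6, 5.9]
grip_width: 0.0477
```

jog_arm(travel=[[0,0,0],[0,0,0],[0,0,0],[0,0,0],[0,0,0]], dr=[[0,0,0],[0,0,0],[0,0,0],[0,0,0],[0,0,0]], jaw=0.068)

```text
time_s: 25.9
position: [0.4398, 0.2335, 0.0346]
tool_rot: [[0.109, 0.994, -0.0], [0.994, -0.109, 0.008], [0.008, -0.001, -1.0]]
ft_force: [1.5, -0.4, 1.0]
grip_width: 0.0679
```

jog_arm(travel=[[0,0,0.005],[0,0,0.01],[0,-0.001,0.02],[0,-0.001,0.03],[0,-0.001,0.03],[0,-0.001,0.03],[0,-0.001,0.03],[0,-0.001,0.03],[0,-0.005,0.03],[0,-0.01,0.02],[0,-0.01,0],[0,0,0],[0,0,0]], dr=[[0,0,0],[0,0,0],[0,0,0],[0,0,0],[0,0,0],[0,0,0],[0,0,0],[0,0,0],[0,0,0],[0,0,0],[0,0,0],[0,0,0],[0,0,0]])

```text
time_s: 26.98
position: [0.4393, 0.2022, 0.2691]
tool_rot: [[0.11, 0.994, -0.001], [0.994, -0.11, 0.008], [0.008, -0.002, -1.0]]
ft_force: [0.8, 0.3, -1.2]
grip_width: 0.0683
```

```bash
python3 - <<'E'
from h import *
snap('wrist','w16');snap('scene','s16');snap('top','t16')
s=observe(); print(s['position'],s['ft_force'],s['time_s'])
crop('s16',130,90,260,190,6,'s16c')
crop('t16',120,110,380,240,3,'t16c')
E
```

```text
[0.43939875 0.20270839 0.26871434] [ 0.25046999  0.4797177  -0.42162656] 27.1333
```

View pics/w16.png

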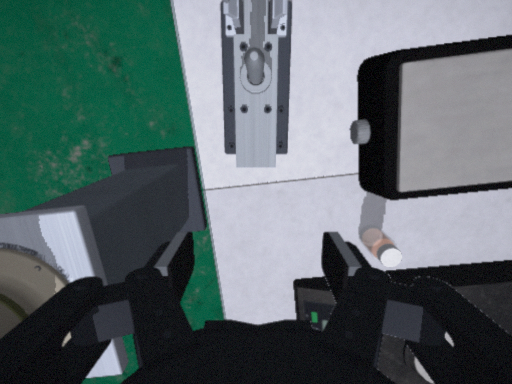

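View pics/s16c.png

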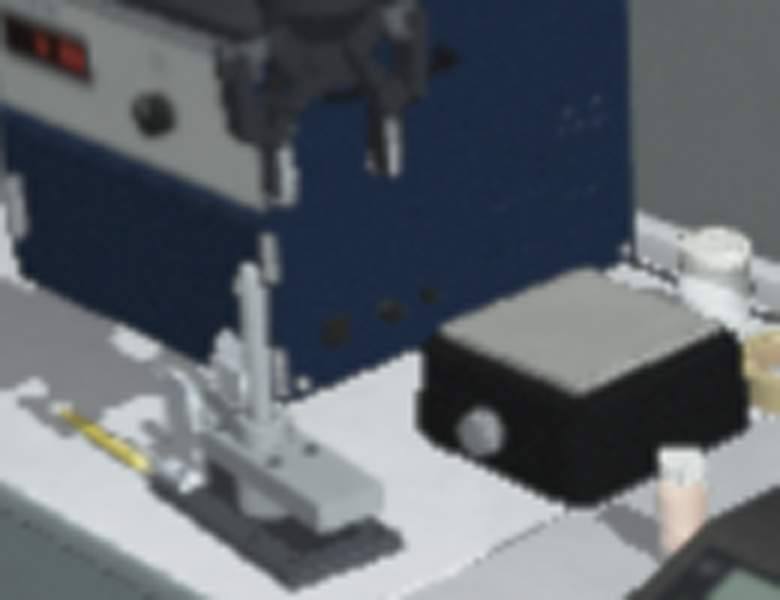

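View pics/t16c.png

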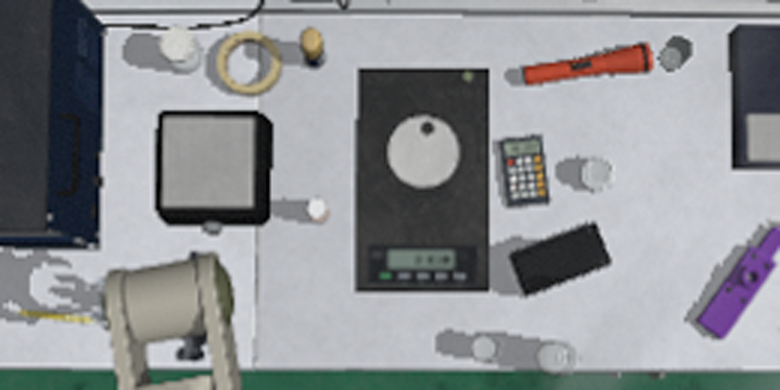

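```bash
python3 - <<'E'
from h import *
crop('w16',205,0,310,175,4.4,'w16c')
E
```

```text
(no output)
```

View pics/w16c.png

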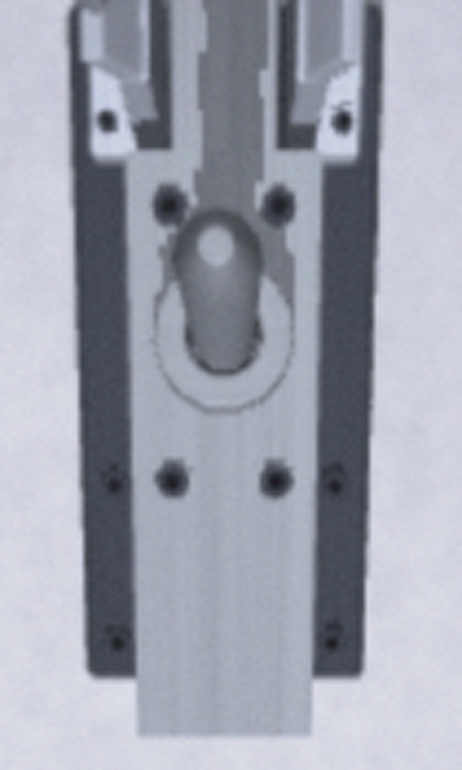

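```bash
python3 - <<'E'
from h import *
from scipy.optimize import least_squares
from scipy.spatial.transform import Rotation as Ro
w=load('w16');q=lambda x,y:np.array([(x+.5)/4.4-.5+205,(y+.5)/4.4-.5])
P=np.array([(-105,25,20),(-105,-25,20),(45,25,20),(45,-25,20)])/1e3
px=np.array([q(137,736),q(312,736),q(126,150),q(322,150)])
def f(v):
    R=Ro.from_euler('ZY',[v[3],v[4]]).as_matrix(); return (proj(w,P@R.T+v[:3])-px).ravel()
r=least_squares(f,[.449,.311,.042,1.46,0]);print(r.x[:3],np.degrees(r.x[3:]),r.fun.round(2))
g=f([.4493,.3113,.042,np.radians(83.6),0]); print('pred flat residual',g.round(2))
s=observe();print(s['time_s'],s['ft_force'])
E
```

```text
[0.44964349 0.31184547 0.04098964] [83.67674127  1.57755591] [-0.03 -0.04  0.04  0.01 -0.06  0.01  0.05  0.02]
pred flat residual [-0.23  0.59 -0.4   0.69 -0.41  0.53 -0.04  0.61]
27.1333 [ 0.25046999  0.4797177  -0.42162656]
```

```bash
python3 -c "
from rig import close_job; print(close_job())"
```

```text
the job is handed in; nothing more can be done
None
```

The platen is on the rig, fully home on the collar with its tongue between the cheeks, and the job is handed in at about 27 s of the 72 s allowed.

**What I did:** I lifted the grey platen out of the rest by its tongue and laid it across the free end of the rig's base. I took it again by the broad end, 80 mm from the bore. I then lined the bore up over the rod with the wrist camera and lowered the platen in small steps until it met the collar. Contact came at a tool height that puts the underside at about 42 mm, with roughly 8 N of added load. I let go only once it was resting there.

**Last checks:**
- **Seat:** A flat, fully seated platen at the measured rig pose matches the last wrist picture to within 0.7 pixels. A fit with the pose left free gave a bore position within 1 mm of the rod axis, 41 mm underside height and 83.7° yaw, against about 83.6° measured for the rig.
- **Disagreement:** That free fit also gave a tilt of 1.6°. I put this down to the few image points used, because the flat pose fits about as well.
- **Other things on the worktop:** They look unmoved in the top and scene pictures, and the gripper is clear of everything. Part of the pen is hidden by the arm in the top picture.

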